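# Find the case whose ball has come loose and show it to the scanner

### The arm

A 6-joint arm with a two-finger parallel gripper is mounted at the origin on the work surface; the furniture and walls round the work are solid. World frame = base frame: x ahead of the robot, y to its left, z up, the work surface at z = 0. Lengths are in m, angles in rad, forces in N, time in s.
With the tool pointing down it reaches from about 0.25 to 0.775 m from the base axis. Payload 4 kg.
Tool frame: the origin (TCP) lies between the finger pads; the fingertips stand 14 mm ahead of it and the grasp point (between the pads) lies 5 mm behind it (tip_reach is the distance from the TCP to the fingertips, in m); z points along the fingers, y is the line along which they close (so a half turn about z gives the same grasp; the last joint's range is limited). The gripper opens to 94 mm and grips with 3 to 60 N. Pads are 16 mm wide; open, the fingers measure 119 mm over their backs; the gripper's body (75 mm by 177 mm) begins 78 mm behind the grasp point.
Start: joints at [-1.429, 0.087, 1.371, -0, 1.684, -0.103], TCP at [0.133, -0.534, 0.22] pointing down, gripper open.
Joint ranges: [-3.1, 3.1], [-0.76, 2.03], [0.27, 2.55], [-1.08, 4.22], [0.17, 2.65], [-2.57, 2.57]. Speed limits (rad/s): [2.79, 2.79, 3.14, 3.14, 3.14, 3.14].

### API

Orientations are given as [roll, pitch, yaw] about the fixed x, y, z axes, in that order (R = Rz(yaw) Ry(pitch) Rx(roll)).
In Python, from bench import * gives the robot as it stands. The module is installed in compiled form; this text tells all that it offers.
- The arm moves only by the tool servo_tool, never from a script. Its argument "targets" is a list of rows, each a list of 4 numbers: the shift along the tool's x, y, z in cm, then the turn about the tool's z in degrees. A call has 1 to 8 rows; each row is the pose to reach, as a shift and turn from the pose commanded when the call began, along the tool's axes at that moment; what a row does not reach only later rows make up. A row lasts 1/8 s, in which the tool goes at most 62.5 mm and 10.7 degrees, less where a joint would pass 70% of its speed; a pose out of reach is approached as far as the arm can. A call with a gripper value outside its range is refused whole. "claw" is the closure in counts, from 0 (fully open) to 255 (shut), set as the call begins (left out, the last holds). The fingers move at their own pace and stop on an object; the grip force is fixed at half the most. Time passes only in rows, so rows that repeat a pose let the fingers close. It gives the time, the measured TCP pose, the force, the opening and the grip force at its end, in the units of the state.
- get_obs(): the state, without advancing time (a new reading comes with each control period).
- snapshot(name): name is "scene" or "top" or "wrist"; returns the picture (384x512x3 uint8, blue, green, red); there is no depth.
- camera_model(name): a dict with "camera_matrix" (3x3 intrinsics, pixels), "camera_from_world" (4x4, takes a point from world to camera coordinates). Camera axes: x right, y up, looking along -z (the intrinsics and any distortion apply to the point x, -y, -z); pixel columns grow to the right and rows downward; lengths in m; the calibration is good to about 2 mm. A picture is of the moment at which its call begins: read the wrist's pose just before it. camera_model takes no time and is no camera call; for the wrist camera it gives the pose at the moment of the call.
- close_job(): hands the job in; it is judged then, once.
The state is a dict: "time": time; "joint_positions": joint angles; "qvel": joint speeds; "joint_torque": joint torques, N m; "tool_pos": TCP position; "ee_rot": TCP orientation; "wrist_force": force on the tool from outside, world axes, zero at the start; "wrist_torque": the same for the moment, N m; "width": finger opening in m; "finger_force": force on a finger pad.
Only numpy, scipy, OpenCV 4.12 (cv2) and the standard library are available. Lean on these libraries where they do the work, as an engineer would, in place of code of your own. Each camera call takes 0.05 s, during which the arm holds its last target. There are 200 camera calls.

### The job

Three sealed cases, each with a heavy grinding ball inside, stand in the tray, and in one the ball has broken out of its foam and rattles about when the case is shaken. Working from left to right, lift each case clear of the tray, rock it well over lengthwise (about 30 degrees, label end down, then label end up) to feel whether the ball rolls, and put it back in its own place; then take the one that rattles and hold it up level in front of the scanner's window, its end label squarely facing the window about a hand's breadth away, the other two cases being fully home in the tray (if the last one rattles you may keep hold of it). Finish while still holding it there, and leave the timer, dropper bottle and carton where they are and do not bump the scanner.

Things in the scene. Friction and masses are not known exactly. Their poses are not given: they have to be found in the camera images.
- rack: fixed nest tray, aluminium plate 160 x 290 x 10 mm with three places side by side at y = +92, 0, -92 mm. Origin: centre of its underside, on the bench; x points away from the robot along the cases' length, y to the left. Each place has end stops (tops 24 mm above the bench) and four side guides (tops 22 mm), none beside the middle 64 mm of a case. Play 2.5 mm each way
- case_left: the left one, seen by the robot, of three identical sealed grey plastic cases in the tray: 130 long (x) x 50 wide (y) x 48 high (z) mm, flat upright sides, about 0.5 kg in all, bears a firm grip; 42 mm is free between neighbours. Origin: centre of its underside, 10 mm above the bench in the tray; x points to the end with the bar label, away from the robot. It cannot be opened
- nest_left (a point): centre of the left place in the tray, on the plate's top: the left case's origin lies here when it is home
- centre_left (a point): centre of the left case, 24 mm above its underside
- label_left (a point): centre of the bar label on the far end (+x) of the left case, 65 mm from its middle and 17.5 mm above its underside
- case_middle: the middle case, same as the left one. Each holds a 36 mm tungsten carbide ball of about 0.36 kg, held central by foam in two cases; in the third it rolls freely up to 43 mm either side of the middle along the length when tipped. Which one varies, and neither look nor weight tells: compare the three: feel for knocks or for the load going to the low end (about 0.27 N m between the two ends)
- nest_middle (a point): centre of the middle place in the tray, on the plate's top: the middle case's origin lies here when it is home
- centre_middle (a point): centre of the middle case, 24 mm above its underside
- label_middle (a point): centre of the bar label on the far end (+x) of the middle case, 65 mm from its middle and 17.5 mm above its underside
- case_right: the right case, same as the left one
- nest_right (a point): centre of the right place in the tray, on the plate's top: the right case's origin lies here when it is home
- centre_right (a point): centre of the right case, 24 mm above its underside
- label_right (a point): centre of the bar label on the far end (+x) of the right case, 65 mm from its middle and 17.5 mm above its underside
- scanner: fixed bar-code scanner on a stand: black round foot 96 mm across, thin post, round grey head 78 mm across and 52 mm deep, 200 mm high in all, window facing the robot roughly. Origin on the bench under the head; x points out of its back, so the window looks along -x, level
- window (a point): centre of the scanner's window, 160 mm above the bench; same axes as the scanner. It reads a label that is 30 to 140 mm in front of it, within 30 mm of its line sideways and in height, and turned to it within 15 degrees
- timer: bystander: loose bench timer 70 x 66 x 19 mm, origin at the centre of its underside
- dropper: bystander: loose standing dropper bottle, 25 mm across, 71 mm high, origin at the centre of its underside
- kit_carton: bystander: loose carton 67 x 131 x 55 mm, origin at the centre of its underside
Not all that is in view belongs to the job. Leave any blue look-alike of the scanner alone.

How it is judged:
By the outcome, as a careful person would: the job done as asked, in the order asked, and still so for the second after the job is handed in, while the arm keeps its last pose, push and grip.
It also fails if it takes over 72 s, if anything falls off the work surface, if the arm or the gripper's body presses on something with over 40 N, if the wrist force passes 120 N, or if a joint passes its speed limit or range.

## Working session

There is one attempt and no reset: what is moved stays moved. The work goes in short steps, Python scripts to look and compute and a tool call to move; the robot and the scene stay as the last step left them, time stands still between calls to the robot, and variables do not carry over. Pictures are saved under pics/ and viewed, at most 10 in all, crops included, and the job is handed in when it is done.

Besides the shell and the picture viewer there is one more tool, called after ">>>" by a JSON object that holds its "method" and its "body". servo_tool: Moves the arm, as the interface text tells. Its arguments: {"type":"object","properties":{"targets":{"type":"array"},"claw":{"type":"number"}},"required":["targets"]}

```bash
mkdir -p pics; python3 - <<'E'
from bench import *
import cv2,numpy as np
o=get_obs(); print({k:np.round(v,3).tolist() for k,v in o.items()})
for n in("scene","top"):
    im=snapshot(n); cv2.imwrite(f"pics/{n}0.png",im)
    m=camera_model(n); print(n,np.round(m["camera_matrix"],1).tolist(),np.round(m["camera_from_world"],3).tolist(),[k for k in m])
E
```

```text
{'time': 0.0, 'joint_positions': [-1.429, 0.088, 1.372, -0.0, 1.684, -0.103], 'qvel': [-0.0, 0.002, -0.0, -0.001, -0.0, 0.001], 'joint_torque': [0.001, -34.018, -30.242, 0.072, 0.033, -0.0], 'tool_pos': [0.133, -0.533, 0.218], 'ee_rot': [-3.139, -0.0, 0.245], 'wrist_force': [0.37, 0.444, 0.374], 'wrist_torque': [-0.042, -0.011, 0.002], 'finger_force': 0.0, 'width': 0.094}
scene [[482.2, 0.0, 253.6], [0.0, 482.2, 198.2], [0.0, 0.0, 1.0]] [[0.915, -0.404, 0.004, -0.587], [0.291, 0.665, 0.688, -0.124], [-0.281, -0.628, 0.726, -1.571], [0.0, 0.0, 0.0, 1.0]] ['camera_matrix', 'camera_from_world']
top [[393.6, 0.0, 259.9], [0.0, 393.6, 196.1], [0.0, 0.0, 1.0]] [[0.012, -1.0, -0.012, -0.198], [0.99, 0.01, 0.138, -0.583], [-0.138, -0.013, 0.99, -1.561], [0.0, 0.0, 0.0, 1.0]] ['camera_matrix', 'camera_from_world']
```

View pics/scene0.png

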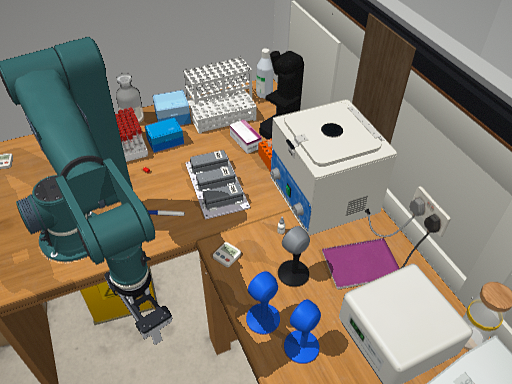

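View pics/top0.png

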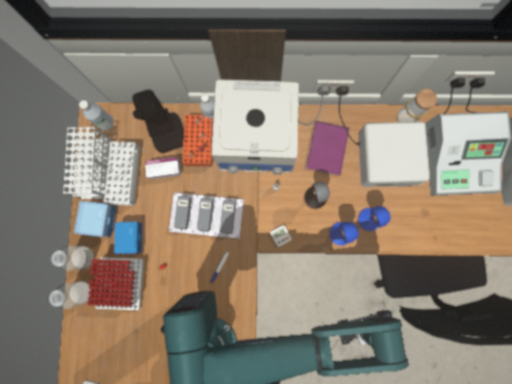

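Scene view: the tray with three grey cases is around (215,185), the grey-headed scanner is at (295,240) with its foot at (293,272), and the timer is at (228,255). The dropper is at (281,227) and the carton, pink and white, at (245,135). In the top view the cases are at (182,212), (204,213) and (228,215).

Things that could be taken for the scanner (top view): grey head and black foot at (318,190), blue ones at (343,233) and (375,217). I choose the grey one. The cases could be confused with the blue boxes at (127,238) and (95,218), but only the three grey ones stand in a tray. Next is a close crop to check.

```bash
cat > h.py <<'E'
import numpy as np,cv2
from bench import *
def ray(n,uv,M=None):
    m=M or camera_model(n);K=m["camera_matrix"];T=np.array(m["camera_from_world"])
    p=np.linalg.inv(K)@[uv[0],uv[1],1];d=T[:3,:3].T@np.array([p[0],-p[1],-p[2]]);c=-T[:3,:3].T@T[:3,3]
    return c,d/np.linalg.norm(d)
def plane(n,uv,z,M=None):
    c,d=ray(n,uv,M);return c+d*(z-c[2])/d[2]
def proj(n,P,M=None):
    m=M or camera_model(n);T=np.array(m["camera_from_world"]);q=T[:3,:3]@P+T[:3,3]
    u=np.array(m["camera_matrix"])@[q[0],-q[1],-q[2]];return u[:2]/u[2]
def two(a,b):
    (c1,d1),(c2,d2)=ray(*a),ray(*b)
    s=np.linalg.lstsq(np.c_[d1,-d2],c2-c1,rcond=None)[0];p,q=c1+s[0]*d1,c2+s[1]*d2
    return (p+q)/2,np.linalg.norm(p-q)
E
python3 - <<'E'
from h import *
t=cv2.imread("pics/top0.png");s=cv2.imread("pics/scene0.png")
a=cv2.resize(t[185:245,165:345],None,fx=4.4,fy=4.4,interpolation=cv2.INTER_CUBIC)
b=cv2.resize(s[145:225,180:260],None,fx=4,fy=4,interpolation=cv2.INTER_CUBIC)
c=cv2.resize(s[215:295,220:320],None,fx=4,fy=4,interpolation=cv2.INTER_CUBIC)
w=np.zeros((600,800,3),np.uint8);w[:264,:792]=a;w[270:590,:320]=b;w[270:590,330:730]=c
cv2.imwrite("pics/crop.png",w)
for uv in[(182,212),(204,213),(228,215)]:print(plane("top",uv,.058))
print(plane("top",(318,190),.19),plane("scene",(293,272),.01),two(("top",(320,191)),("scene",(295,238))))
E
```

```text
[0.51548888 0.11965131 0.058     ]
[0.51241171 0.03131459 0.058     ]
[ 0.50542061 -0.06493348  0.058     ]
[ 0.58938775 -0.40666741  0.19      ] [ 0.5885844  -0.41815107  0.01      ] (array([ 0.58647715, -0.41566744,  0.17353211]), np.float64(0.003732378551091746))
```

View pics/crop.png

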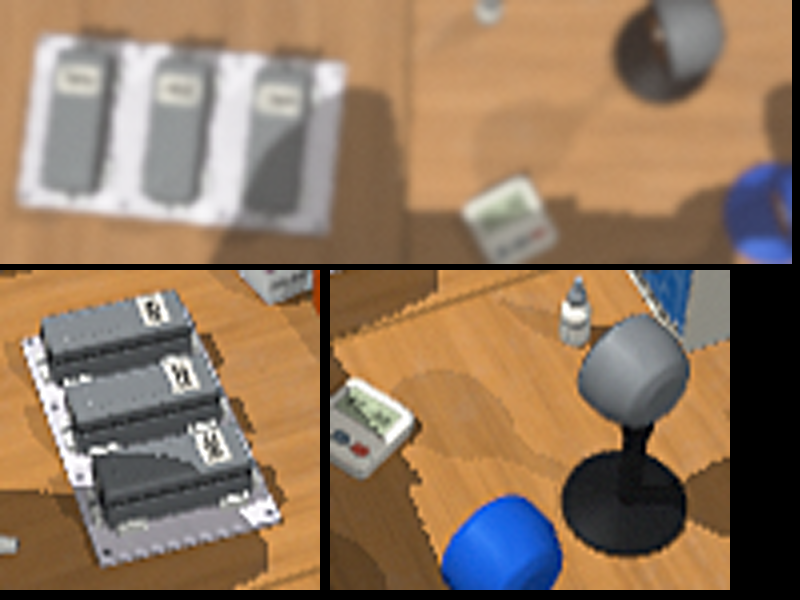

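The crop confirms the tray with its three cases (label ends away from the robot), the grey scanner, the timer and the dropper. The moves only allow turning about the tool's z, so I'll test in free space what happens to the tilt at the edge of reach.

>>> {"method": "servo_tool", "body": {"targets": [[0, 0, -15, 0], [0, 0, -15, 0], [0, 0, -15, 0], [0, 30, -15, 0], [0, 30, -15, 0], [0, 30, -15, 0], [0, 30, -15, 0], [0, 30, -15, 0]]}}

```text
time: 1.1
tool_pos: [0.1916, -0.7673, 0.3262]
ee_rot: [3.114, -0.001, 0.245]
wrist_force: [-0.0, 0.3, -0.4]
width: 0.094
finger_force: 0.0
```

```bash
python3 - <<'E'
from h import *
for q in[(40,35),(345,62),(328,233),(17,207)]:print(np.round(plane("top",(165+(q[0]+.5)/4.4-.5,185+(q[1]+.5)/4.4-.5),.01),4))
o=get_obs();print(np.round(o["joint_positions"],3))
E
```

```text
[0.6008 0.1675 0.01  ]
[ 0.578  -0.1211  0.01  ]
[ 0.4178 -0.1081  0.01  ]
[0.4386 0.1822 0.01  ]
[-1.399  0.736  0.281  0.003  2.097 -0.071]
```

>>> {"method": "servo_tool", "body": {"targets": [[0, 20, -30, 0], [0, 20, -30, 0], [0, 20, -30, 0], [0, 20, -30, 0], [0, 20, -30, 0], [0, 20, -30, 0]]}}

```text
time: 1.85
tool_pos: [0.1811, -0.7252, 0.4157]
ee_rot: [3.052, 0.0, 0.245]
wrist_force: [-0.7, 0.3, -0.1]
width: 0.0937
finger_force: 0.0
```

```bash
python3 - <<'E'
from h import *
o=get_obs();print(np.round(o["joint_positions"],3),o["ee_rot"],o["tool_pos"])
E
```

```text
[-1.405  0.622  0.274  0.008  2.156 -0.074] [3.05158301e+00 9.16313300e-05 2.44788145e-01] [ 0.18113083 -0.72515407  0.41570687]
```

>>> {"method": "servo_tool", "body": {"targets": [[0, -10, 10, 0], [0, -10, 10, 0], [0, -10, 10, 0], [0, -10, 10, 0]]}}

```text
time: 2.35
tool_pos: [0.1586, -0.6336, 0.2998]
ee_rot: [3.065, -0.001, 0.245]
wrist_force: [0.3, -1.2, -0.3]
width: 0.0939
finger_force: 0.0
```

```bash
python3 - <<'E'
from h import *
o=get_obs();print(np.round(o["joint_positions"],3),o["ee_rot"],o["tool_pos"])
E
```

```text
[-1.416  0.265  1.01   0.008  1.791 -0.088] [ 3.06546220e+00 -1.09633420e-03  2.44789809e-01] [ 0.15861078 -0.63356282  0.29982776]
```

The tilt persists once gained at the reach limit, so it can be built up call by call. I'll test the rate, outward first.

>>> {"method": "servo_tool", "body": {"targets": [[0, 30, -10, 0], [0, 30, -10, 0], [0, 30, -10, 0], [0, 30, -10, 0]]}}

```text
time: 2.85
tool_pos: [0.1961, -0.7861, 0.3432]
ee_rot: [3.026, -0.001, 0.245]
wrist_force: [0.2, -1.0, -1.4]
width: 0.0941
finger_force: 0.0
```

>>> {"method": "servo_tool", "body": {"targets": [[0, 30, 0, 0]]}}

```text
time: 2.98
tool_pos: [0.2022, -0.8097, 0.3404]
ee_rot: [2.968, 0.0, 0.245]
wrist_force: [0.7, 0.1, 0.2]
width: 0.0943
finger_force: 0.0
```

>>> {"method": "servo_tool", "body": {"targets": [[0, 30, 0, 0]]}}

```text
time: 3.1
tool_pos: [0.2079, -0.8327, 0.3269]
ee_rot: [2.928, 0.0, 0.245]
wrist_force: [0.1, -0.0, 0.6]
width: 0.0941
finger_force: 0.0
```

>>> {"method": "servo_tool", "body": {"targets": [[0, 30, -30, 0]]}}

```text
time: 3.22
tool_pos: [0.2071, -0.83, 0.3501]
ee_rot: [2.895, -0.0, 0.245]
wrist_force: [0.4, -0.5, 1.4]
width: 0.0939
finger_force: 0.0
```

>>> {"method": "servo_tool", "body": {"targets": [[0, 30, -30, 0]]}}

```text
time: 3.35
tool_pos: [0.2058, -0.8237, 0.3845]
ee_rot: [2.849, 0.0, 0.245]
wrist_force: [0.2, 0.0, 0.3]
width: 0.0938
finger_force: 0.0
```

>>> {"method": "servo_tool", "body": {"targets": [[0, -50, -15, 0], [0, -50, -15, 0], [0, -50, -15, 0], [0, -50, -15, 0], [0, -50, -15, 0], [0, -50, -15, 0], [0, -50, -15, 0], [0, -50, -15, 0]]}}

```text
time: 4.35
tool_pos: [0.0873, -0.3493, 0.3932]
ee_rot: [2.832, 0.005, 0.245]
wrist_force: [-0.1, -0.1, 1.5]
width: 0.0942
finger_force: 0.0
```

>>> {"method": "servo_tool", "body": {"targets": [[0, -30, -9, 0], [0, -30, -9, 0], [0, -30, -9, 0]]}}

```text
time: 4.72
tool_pos: [0.0543, -0.2197, 0.4148]
ee_rot: [2.886, 0.004, 0.243]
wrist_force: [-0.1, -0.3, 0.5]
width: 0.0941
finger_force: 0.0
```

>>> {"method": "servo_tool", "body": {"targets": [[0, -30, -9, 0]]}}

```text
time: 4.85
tool_pos: [0.0481, -0.1933, 0.4398]
ee_rot: [2.92, 0.006, 0.245]
wrist_force: [0.1, -0.1, 0.7]
width: 0.0941
finger_force: 0.0
```

>>> {"method": "servo_tool", "body": {"targets": [[0, -30, -9, 0]]}}

```text
time: 4.97
tool_pos: [0.0412, -0.1642, 0.4667]
ee_rot: [2.953, 0.007, 0.246]
wrist_force: [0.2, -0.8, 0.1]
width: 0.0937
finger_force: 0.0
```

```bash
python3 - <<'E'
from h import *
o=get_obs();print(np.round(o["joint_positions"],3),o["ee_rot"],o["tool_pos"])
E
```

```text
[-1.864 -0.757  1.454  0.118  2.275 -0.455] [2.95311042 0.00744454 0.24580202] [ 0.04118643 -0.16418101  0.46671865]
```

>>> {"method": "servo_tool", "body": {"targets": [[0, -15, 25, 0], [0, -15, 25, 0], [0, -15, 25, 0]]}}

```text
time: 5.35
tool_pos: [0.0506, -0.2067, 0.3606]
ee_rot: [2.997, 0.005, 0.245]
wrist_force: [0.6, -0.2, 2.1]
width: 0.0938
finger_force: 0.0
```

>>> {"method": "servo_tool", "body": {"targets": [[0, -30, 0, 0]]}}

```text
time: 5.48
tool_pos: [0.0459, -0.1862, 0.3682]
ee_rot: [3.047, 0.002, 0.247]
wrist_force: [-0.5, -0.5, 0.7]
width: 0.0939
finger_force: 0.0
```

>>> {"method": "servo_tool", "body": {"targets": [[0, -30, 0, 0]]}}

```text
time: 5.6
tool_pos: [0.0403, -0.1665, 0.3863]
ee_rot: [3.081, 0.004, 0.246]
wrist_force: [-0.8, -0.1, 0.3]
width: 0.0941
finger_force: 0.0
```

```bash
python3 - <<'E'
from h import *
o=get_obs();print(np.round(o["joint_positions"],3),o["ee_rot"],o["tool_pos"])
E
```

```text
[-1.711 -0.757  1.631  0.024  2.209 -0.371] [3.0806563  0.00382936 0.24577077] [ 0.04025946 -0.1664647   0.38629294]
```

>>> {"method": "servo_tool", "body": {"targets": [[0, -20, 0, 0]]}}

```text
time: 5.72
tool_pos: [0.0342, -0.1449, 0.4052]
ee_rot: [3.117, 0.004, 0.246]
wrist_force: [-0.1, -0.6, -0.2]
width: 0.0941
finger_force: 0.0
```

>>> {"method": "servo_tool", "body": {"targets": [[0, -8, 0, 0]]}}

```text
time: 5.85
tool_pos: [0.0274, -0.1215, 0.427]
ee_rot: [-3.131, 0.004, 0.246]
wrist_force: [-0.9, 0.4, -0.4]
width: 0.094
finger_force: 0.0
```

```bash
python3 - <<'E'
from h import *
from scipy.spatial.transform import Rotation as R
o=get_obs();print(np.round(o["joint_positions"],3),o["ee_rot"],o["tool_pos"])
m=camera_model("wrist");T=np.array(m["camera_from_world"]);Rt=R.from_euler("xyz",o["ee_rot"]).as_matrix()
c=-T[:3,:3].T@T[:3,3];print("cam in tool",Rt.T@(c-o["tool_pos"]),"axes",np.round(Rt.T@T[:3,:3].T,3),m["camera_matrix"])
E
```

```text
[-1.796 -0.757  1.537 -0.012  2.369 -0.479] [-3.1314451   0.00414947  0.24579205] [ 0.02736838 -0.12148473  0.42696855]
cam in tool [ 0.06810242 -0.00128983 -0.16419343] axes [[ 0.     0.972  0.234]
 [ 1.    -0.     0.001]
 [ 0.001  0.234 -0.972]] [[299.87476941   0.         256.15051844]
 [  0.         299.87476941 190.20292642]
 [  0.           0.           1.        ]]
```

>>> {"method": "servo_tool", "body": {"targets": [[44, 19, 0, 18.5], [44, 19, 0, 18.5], [44, 19, 0, 18.5], [44, 19, 0, 18.5], [44, 19, 0, 18.5], [44, 19, 0, 18.5], [44, 19, 0, 18.5], [44, 19, 0, 18.5]]}}

```text
time: 6.85
tool_pos: [0.4141, -0.1875, 0.4283]
ee_rot: [-3.13, -0.015, -0.077]
wrist_force: [1.4, -0.8, 0.3]
width: 0.0938
finger_force: 0.0
```

>>> {"method": "servo_tool", "body": {"targets": [[2, 1, 0, 0], [2, 1, 0, 0]]}}

```text
time: 7.1
tool_pos: [0.4321, -0.1997, 0.4249]
ee_rot: [-3.127, -0.008, -0.077]
wrist_force: [-0.9, -0.1, 0.4]
width: 0.0941
finger_force: 0.0
```

```bash
python3 - <<'E'
from h import *
import json
o=get_obs();print(np.round(o["joint_positions"],3),o["ee_rot"],o["tool_pos"])
m=camera_model("wrist");im=snapshot("wrist");cv2.imwrite("pics/w1.png",im)
json.dump({k:np.array(v).tolist() for k,v in m.items()},open("w1.json","w"))
E
```

```text
[-0.564 -0.027  1.08   0.02   2.089  1.093] [-3.12667975 -0.00813606 -0.0771201 ] [ 0.4320936  -0.19965714  0.42490226]
```

View pics/w1.png

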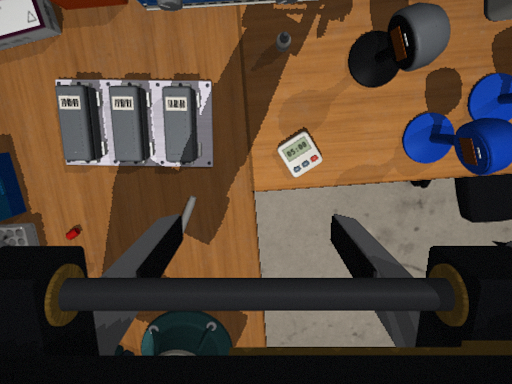

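The wrist view shows the tray corners at about (55,79), (212,80) and (213,166), the three labelled cases, the grey scanner's window at (401,47) facing the robot, its foot at (374,58), and the blue ones at (485,130). Next I measure these.

```bash
python3 - <<'E'
from h import *
import json
m={k:np.array(v) for k,v in json.load(open("w1.json")).items()}
im=cv2.imread("pics/w1.png")
hsv=cv2.cvtColor(im,cv2.COLOR_BGR2HSV)
P=lambda uv,z:np.round(plane("wrist",uv,z,m),4)
# labels: bright cream patches on case tops
roi=np.zeros(im.shape[:2],np.uint8);roi[88:115,50:205]=1
g=((hsv[...,2]>150)&(hsv[...,1]>25)&(roi>0)).astype(np.uint8)
n,l,s,c=cv2.connectedComponentsWithStats(g)
for i in range(1,n):
    if s[i,4]>60:print("label",s[i],c[i],P(c[i],.058))
# window brown
roi[:]=0;roi[15:80,380:425]=1
g=((hsv[...,1]>80)&(hsv[...,2]>60)&(roi>0)).astype(np.uint8)
n,l,s,c=cv2.connectedComponentsWithStats(g)
for i in range(1,n):
    if s[i,4]>40:
        print("win",s[i],c[i],P(c[i],.16))
cv2.imwrite("pics/c2.png",np.vstack([cv2.resize(im[10:90,340:460],(600,400),interpolation=cv2.INTER_CUBIC)[:300],cv2.resize(im[70:175,45:225],(600,350),interpolation=cv2.INTER_CUBIC)[:300]]))
print("tray",[P(q,.01) for q in((55,79),(212,80),(213,166),(66,166))],"foot",P((374,58),.008),"head",P((424,37),.16))
print("top",plane("top",(318,190),.16))
E
```

```text
win [380  15  12  17 146] [384.18493151  21.7739726 ] [ 0.6097 -0.3737  0.16  ]
win [398  26   9  31  54] [401.92592593  41.61111111] [ 0.5842 -0.3972  0.16  ]
win [391  66  34  14 319] [410.17554859  74.29153605] [ 0.5428 -0.4094  0.16  ]
tray [array([0.6014, 0.1678, 0.01  ]), array([ 0.5768, -0.1216,  0.01  ]), array([ 0.4187, -0.1061,  0.01  ]), array([0.4403, 0.1832, 0.01  ])] foot [ 0.5914 -0.4161  0.008 ] head [ 0.5874 -0.4255  0.16  ]
top [ 0.59407517 -0.41073415  0.16      ]
```

View pics/c2.png

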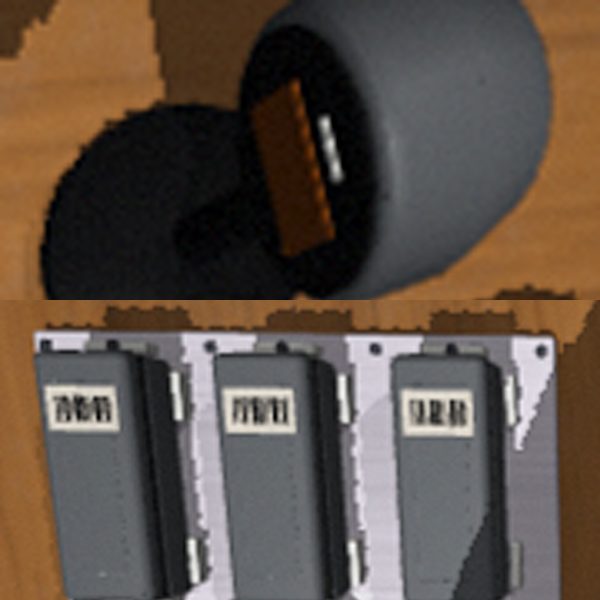

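```bash
python3 - <<'E'
from h import *
import json
m={k:np.array(v) for k,v in json.load(open("w1.json")).items()}
f=lambda q:(340+(q[0]+.5)/5-.5,10+(q[1]+.5)/5-.5)
a,b,c,d=[f(q) for q in((250,103),(292,82),(335,240),(285,255))]
for p,q,z in((a,d,.151),(b,c,.169)):
    p,q=plane("wrist",p,z,m),plane("wrist",q,z,m);e=q-p;print(p,q,np.linalg.norm(e),"x-az",np.degrees(np.arctan2(e[1],e[0])))
cc=np.mean([a,b,c,d],0);print("W",plane("wrist",cc,.16,m))
print("drop",plane("wrist",(284,42),.06,m))
print("box base",plane("scene",(305,228),0),plane("scene",(272,190),0),"top corner",two(("scene",(310,180)),("top",(298,166))))
E
```

```text
[ 0.60129345 -0.38452172  0.151     ] [ 0.56271213 -0.39479879  0.151     ] 0.03992664105869972 x-az -165.0842280414979
[ 0.60109547 -0.38763278  0.169     ] [ 0.56268616 -0.39977638  0.169     ] 0.04028327658216847 x-az -162.45497242651905
W [ 0.58218807 -0.39175572  0.16      ]
drop [ 0.61887763 -0.25211416  0.06      ]
box base [ 0.70880141 -0.27157356  0.        ] [ 0.68400461 -0.06822725  0.        ] top corner (array([ 0.66233736, -0.32687165,  0.28902059]), np.float64(0.010734970475973455))
```

Tray centre is (0.509, 0.030) at yaw -4.4°, and both views agree within 2 mm. The window is at (0.582, -0.392, 0.16) with scanner yaw about -74°. I go to the left case.

>>> {"method": "servo_tool", "body": {"targets": [[5.9, -32.7, 25, 0], [5.9, -32.7, 25, 0], [5.9, -32.7, 25, 0], [5.9, -32.7, 25, 0], [5.9, -32.7, 25, 0], [5.9, -32.7, 25, 0], [5.9, -32.7, 25, 0], [5.9, -32.7, 25, 0]]}}

```text
time: 8.15
tool_pos: [0.5142, 0.1291, 0.177]
ee_rot: [-3.119, 0.001, -0.075]
wrist_force: [-0.4, -0.5, -0.1]
width: 0.094
finger_force: 0.0
```

```bash
cat >> h.py <<'E'
from scipy.spatial.transform import Rotation as Ro
def st(goal=None,yaw=None):
    o=get_obs();R=Ro.from_euler("xyz",o["ee_rot"]).as_matrix()
    print("t",round(o["time"],2),"p",np.round(o["tool_pos"],4),"rot",np.round(np.degrees(o["ee_rot"]),1),"q",np.round(o["joint_positions"],2),"F",np.round(o["wrist_force"],2),"M",np.round(o["wrist_torque"],3),"w",round(o["width"],4),"zaxis",np.round(R[:,2],3))
    if goal is not None:print("shift cm",np.round(100*R.T@(np.array(goal)-o["tool_pos"]),2))
    if yaw is not None:
        a=np.degrees(o["ee_rot"][2]);print("turn deg",round((a-yaw+180)%360-180,1))
    return o
E
python3 - <<'E'
from h import *
st([.5161,.1222,.034],-4.4)
E
```

```text
t 8.15 p [0.5142 0.1291 0.177 ] rot [-1.787e+02  1.000e-01 -4.300e+00] q [0.12 0.05 1.49 0.02 1.59 1.77] F [-0.35 -0.53 -0.14] M [0.041 0.011 0.035] w 0.094 zaxis [ 0.001  0.023 -1.   ]
shift cm [ 0.26  1.   14.28]
turn deg 0.1
```

>>> {"method": "servo_tool", "body": {"targets": [[0.3, 1.0, 9, 0], [0.3, 1.0, 9, 0], [0.3, 1.0, 9, 0]]}}

```text
time: 8.52
tool_pos: [0.5162, 0.118, 0.0859]
ee_rot: [-3.12, 0.003, -0.08]
wrist_force: [0.3, -0.2, 1.7]
width: 0.0936
finger_force: 0.0
```

```bash
python3 - <<'E'
from h import *
o=st([.5161,.1222,.034],-4.4)
m=camera_model("wrist");im=snapshot("wrist");cv2.imwrite("pics/w2.png",im)
E
```

```text
t 8.53 p [0.5162 0.118  0.0859] rot [-178.8    0.2   -4.6] q [0.1  0.11 1.62 0.02 1.42 1.75] F [ 0.31 -0.16  1.66] M [ 0.044 -0.025  0.029] w 0.0936 zaxis [-0.002  0.022 -1.   ]
shift cm [-0.03 -0.31  5.2 ]
turn deg -0.2
```

View pics/w2.png

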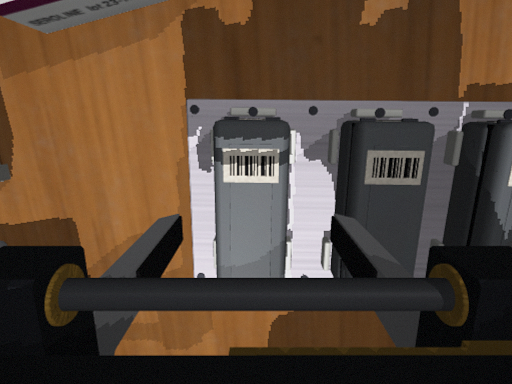

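The left case is centred at column 252 and the fingers at about 257, so the case is 3 mm to the left, which agrees with the computed shift. I descend and grip.

>>> {"method": "servo_tool", "body": {"targets": [[0, -0.3, 2.6, 0], [0, -0.3, 5.1, 0], [0, -0.3, 5.1, 0]]}}

```text
time: 8.95
tool_pos: [0.5171, 0.1233, 0.0353]
ee_rot: [-3.12, 0.003, -0.078]
wrist_force: [0.1, 0.5, 0.6]
width: 0.0938
finger_force: 0.0
```

>>> {"method": "servo_tool", "body": {"targets": [[0, 0, 0, 0], [0, 0, 0, 0], [0, 0, 0, 0], [0, 0, 0, 0]], "claw": 255}}

```text
time: 9.45
tool_pos: [0.5164, 0.1236, 0.0338]
ee_rot: [-3.12, 0.004, -0.078]
wrist_force: [0.3, 0.8, -0.7]
width: 0.0576
finger_force: 0.0
```

```bash
python3 - <<'E'
from h import *
o=st();print(o["finger_force"])
E
```

```text
t 9.45 p [0.5164 0.1236 0.0338] rot [-178.7    0.2   -4.5] q [0.11 0.16 1.67 0.02 1.31 1.76] F [ 0.34  0.83 -0.7 ] M [ 0.019  0.036 -0.034] w 0.0576 zaxis [-0.002  0.022 -1.   ]
0.0
```

>>> {"method": "servo_tool", "body": {"targets": [[0, 0, 0, 0], [0, 0, 0, 0], [0, 0, -1, 0], [0, 0, -4, 0], [0, 0, -9, 0], [0, 0, -14, 0], [0, 0, -20, 0], [0, 0, -26, 0]]}}

```text
time: 10.45
tool_pos: [0.5162, 0.1181, 0.294]
ee_rot: [-3.119, 0.007, -0.077]
wrist_force: [1.2, 0.0, -4.8]
width: 0.0497
finger_force: 29.9
```

>>> {"method": "servo_tool", "body": {"targets": [[-1.2, 5, -5, -9], [-2.7, 10.5, -9, -18], [-4.2, 16.5, -10, -28], [-5.7, 22.5, -10, -38], [-7.2, 28.5, -10, -48], [-8.7, 34.5, -10, -58], [-10.2, 40.5, -10, -68], [-11.7, 46.5, -10, -78]]}}

```text
time: 11.45
tool_pos: [0.3839, -0.2825, 0.3841]
ee_rot: [-3.13, -0.021, 1.207]
wrist_force: [0.9, 0.4, -4.5]
width: 0.05
finger_force: 30.0
```

```bash
python3 - <<'E'
from h import *
o=st([.254,-.652,.40],111.2);print(o["finger_force"])
E
```

```text
t 11.45 p [ 0.3839 -0.2825  0.3841] rot [-179.3   -1.2   69.1] q [-0.76 -0.04  1.17  0.02  2.02 -0.39] F [ 0.86  0.38 -4.53] M [-0.144 -0.164  0.001] w 0.05 zaxis [-0.003  0.024 -1.   ]
shift cm [-39.11   1.    -2.42]
turn deg -42.1
29.971316121518612
```

>>> {"method": "servo_tool", "body": {"targets": [[-6, 0.2, 0, -10], [-12, 0.4, 0, -20], [-18, 0.6, 0, -30], [-24, 0.8, 0, -39], [-30, 1, 0, -42], [-36, 1, 0, -42], [-40, 1, 0, -42]]}}

```text
time: 12.32
tool_pos: [0.2478, -0.6601, 0.3739]
ee_rot: [3.136, -0.026, 1.932]
wrist_force: [0.3, -0.4, -4.6]
width: 0.0498
finger_force: 30.0
```

```bash
python3 - <<'E'
from h import *
o=st([.254,-.652,.40],111.2)
E
```

```text
t 12.32 p [ 0.2478 -0.6601  0.3739] rot [179.7  -1.5 110.7] q [-1.29  0.54  0.48  0.    2.14 -1.65] F [ 0.32 -0.42 -4.63] M [-0.092 -0.147 -0.038] w 0.0498 zaxis [-0.004  0.026 -1.   ]
shift cm [ 0.6   0.88 -2.59]
turn deg -0.5
```

>>> {"method": "servo_tool", "body": {"targets": [[-30, 0, -5, 0], [-30, 0, -5, 0]]}}

```text
time: 12.58
tool_pos: [0.272, -0.7198, 0.3429]
ee_rot: [3.134, -0.001, 1.933]
wrist_force: [0.2, -0.3, -5.6]
width: 0.0498
finger_force: 30.0
```

>>> {"method": "servo_tool", "body": {"targets": [[-30, 0, 0, 0]]}}

```text
time: 12.7
tool_pos: [0.2823, -0.7444, 0.3282]
ee_rot: [3.135, 0.045, 1.933]
wrist_force: [0.4, -1.0, -4.3]
width: 0.0499
finger_force: 30.0
```

>>> {"method": "servo_tool", "body": {"targets": [[-30, 0, -10, 0]]}}

```text
time: 12.82
tool_pos: [0.2885, -0.7602, 0.3214]
ee_rot: [3.135, 0.082, 1.933]
wrist_force: [-1.0, 0.4, -4.5]
width: 0.0497
finger_force: 30.0
```

>>> {"method": "servo_tool", "body": {"targets": [[-30, 0, -10, 0]]}}

```text
time: 12.95
tool_pos: [0.2941, -0.7748, 0.3223]
ee_rot: [3.135, 0.127, 1.933]
wrist_force: [1.0, -0.1, -4.9]
width: 0.0496
finger_force: 30.0
```

>>> {"method": "servo_tool", "body": {"targets": [[-30, 0, -15, 0]]}}

```text
time: 13.08
tool_pos: [0.2975, -0.7844, 0.33]
ee_rot: [3.135, 0.169, 1.933]
wrist_force: [-0.1, 0.2, -4.9]
width: 0.0497
finger_force: 30.0
```

>>> {"method": "servo_tool", "body": {"targets": [[-30, 0, -15, 0]]}}

```text
time: 13.2
tool_pos: [0.3006, -0.7932, 0.3435]
ee_rot: [3.136, 0.217, 1.932]
wrist_force: [0.8, 0.2, -5.0]
width: 0.0498
finger_force: 30.0
```

>>> {"method": "servo_tool", "body": {"targets": [[-30, 0, -15, 0]]}}

```text
time: 13.32
tool_pos: [0.3034, -0.801, 0.357]
ee_rot: [3.136, 0.262, 1.932]
wrist_force: [-0.1, -0.6, -4.3]
width: 0.0496
finger_force: 30.0
```

>>> {"method": "servo_tool", "body": {"targets": [[-30, 0, -15, 0]]}}

```text
time: 13.45
tool_pos: [0.3058, -0.8078, 0.3708]
ee_rot: [3.136, 0.305, 1.932]
wrist_force: [0.4, 0.2, -4.9]
width: 0.0499
finger_force: 30.0
```

```bash
python3 - <<'E'
from h import *
o=st()
E
```

```text
t 13.45 p [ 0.3058 -0.8078  0.3708] rot [179.7  17.5 110.7] q [-1.29  0.7   0.27  0.03  1.86 -1.63] F [ 0.42  0.22 -4.87] M [ 0.369 -0.018  0.025] w 0.0499 zaxis [ 0.111 -0.279 -0.954]
```

>>> {"method": "servo_tool", "body": {"targets": [[-30, 0, -15, 0]]}}

```text
time: 13.58
tool_pos: [0.3078, -0.8136, 0.3855]
ee_rot: [3.136, 0.348, 1.932]
wrist_force: [1.0, -0.1, -5.9]
width: 0.0499
finger_force: 30.0
```

>>> {"method": "servo_tool", "body": {"targets": [[-30, 0, -15, 0]]}}

```text
time: 13.7
tool_pos: [0.3095, -0.8183, 0.4019]
ee_rot: [3.136, 0.39, 1.931]
wrist_force: [0.5, -0.3, -4.5]
width: 0.0502
finger_force: 30.0
```

>>> {"method": "servo_tool", "body": {"targets": [[-30, 0, -15, 0]]}}

```text
time: 13.82
tool_pos: [0.3108, -0.8219, 0.4197]
ee_rot: [3.136, 0.432, 1.931]
wrist_force: [0.2, -0.2, -5.0]
width: 0.0497
finger_force: 30.0
```

>>> {"method": "servo_tool", "body": {"targets": [[-30, 0, -15, 0]]}}

```text
time: 13.95
tool_pos: [0.3115, -0.8243, 0.4391]
ee_rot: [3.136, 0.475, 1.931]
wrist_force: [0.8, -0.3, -3.6]
width: 0.0498
finger_force: 30.0
```

>>> {"method": "servo_tool", "body": {"targets": [[-30, 0, -15, 0]]}}

```text
time: 14.08
tool_pos: [0.3118, -0.8256, 0.4596]
ee_rot: [3.136, 0.517, 1.93]
wrist_force: [-0.2, -0.2, -4.9]
width: 0.0498
finger_force: 30.0
```

>>> {"method": "servo_tool", "body": {"targets": [[-30, 0, -15, 0]]}}

```text
time: 14.2
tool_pos: [0.3117, -0.8256, 0.4812]
ee_rot: [3.135, 0.56, 1.93]
wrist_force: [-0.2, -1.2, -5.1]
width: 0.0497
finger_force: 30.0
```

>>> {"method": "servo_tool", "body": {"targets": [[0, 0, 0, 0], [0, 0, 0, 0]]}}

```text
time: 14.45
tool_pos: [0.3117, -0.8256, 0.4795]
ee_rot: [3.135, 0.556, 1.93]
wrist_force: [0.8, 0.3, -5.4]
width: 0.0501
finger_force: 30.0
```

```bash
cat >> h.py <<'E'
def tool_torque(n=4):
    # mean moment in the tool's axes, a camera call lets 0.05 s pass
    a=[]
    for i in range(n):
        o=get_obs();R=Ro.from_euler("xyz",o["ee_rot"]).as_matrix();a.append(np.r_[R.T@o["wrist_torque"],R.T@o["wrist_force"]])
        if i<n-1:snapshot("wrist")
    print("toolM,F",np.round(np.mean(a,0),3),"sd",np.round(np.std(a,0)[:3],3))
E
python3 - <<'E'
from h import *
o=st();tool_torque();cv2.imwrite("pics/w3.png",snapshot("wrist"))
E
```

```text
t 14.45 p [ 0.3117 -0.8256  0.4795] rot [179.6  31.9 110.6] q [-1.29  0.6   0.28  0.05  1.71 -1.63] F [ 0.83  0.33 -5.4 ] M [0.641 0.216 0.037] w 0.0501 zaxis [ 0.191 -0.492 -0.849]
toolM,F [-0.062  0.666  0.048  2.759 -0.092  4.599] sd [0.013 0.013 0.037]
```

>>> {"method": "servo_tool", "body": {"targets": [[2.9, 0, -1.2, 10.7], [5.8, 0, -2.4, 21.4], [8.7, 0, -3.7, 32.1], [11.6, 0, -4.9, 42.8], [14.5, 0, -6.2, 53.5], [17.5, 0, -7.4, 64.2], [20.4, 0, -8.6, 74.9], [23.3, 0, -9.8, 85.6]]}}

```text
time: 15.65
tool_pos: [0.2231, -0.5912, 0.4394]
ee_rot: [2.586, 0.032, 0.423]
wrist_force: [0.3, -0.3, -4.5]
width: 0.0494
finger_force: 30.0
```

>>> {"method": "servo_tool", "body": {"targets": [[0.2, -2.9, -1.2, 10.7], [0.4, -5.8, -2.4, 21.4], [0.7, -8.7, -3.7, 32.1], [0.9, -11.6, -4.9, 42.8], [1.1, -14.5, -6.2, 53.5], [1.3, -17.5, -7.4, 64.2], [1.6, -20.4, -8.6, 74.9], [1.8, -23.3, -9.8, 85.6]]}}

```text
time: 16.65
tool_pos: [0.1346, -0.357, 0.3995]
ee_rot: [3.055, -0.552, -1.037]
wrist_force: [0.6, 0.4, -4.4]
width: 0.0497
finger_force: 30.0
```

>>> {"method": "servo_tool", "body": {"targets": [[0, 0, 0, 9], [0, 0, 0, 9], [0, 0, 0, 9]]}}

```text
time: 17.02
tool_pos: [0.135, -0.3583, 0.3994]
ee_rot: [-3.135, -0.557, -1.213]
wrist_force: [-1.1, 0.3, -4.7]
width: 0.0498
finger_force: 30.0
```

```bash
python3 - <<'E'
from h import *
o=st();tool_torque()
E
```

```text
t 17.02 p [ 0.135  -0.3583  0.3994] rot [-179.6  -31.9  -69.5] q [-1.5  -0.67  1.68  0.16  1.6   1.33] F [-1.14  0.31 -4.74] M [0.788 0.218 0.034] w 0.0498 zaxis [ 0.192 -0.493 -0.849]
toolM,F [ 0.016 -0.785  0.031 -2.616 -0.225  4.274] sd [0.041 0.017 0.029]
```

>>> {"method": "servo_tool", "body": {"targets": [[-30, 0, -10, 0], [-30, 0, -10, 0]]}}

```text
time: 17.42
tool_pos: [0.115, -0.3077, 0.3969]
ee_rot: [-3.132, -0.505, -1.215]
wrist_force: [0.3, -0.7, -4.3]
width: 0.0497
finger_force: 30.0
```

>>> {"method": "servo_tool", "body": {"targets": [[-30, 0, 0, 0]]}}

```text
time: 17.55
tool_pos: [0.1105, -0.2986, 0.3874]
ee_rot: [-3.134, -0.467, -1.214]
wrist_force: [-0.3, -0.2, -5.3]
width: 0.0499
finger_force: 30.0
```

>>> {"method": "servo_tool", "body": {"targets": [[-30, 0, 0, 0]]}}

```text
time: 17.68
tool_pos: [0.1052, -0.2874, 0.375]
ee_rot: [-3.131, -0.418, -1.214]
wrist_force: [1.0, -0.0, -5.6]
width: 0.0498
finger_force: 30.0
```

>>> {"method": "servo_tool", "body": {"targets": [[-30, 0, 0, 0]]}}

```text
time: 17.8
tool_pos: [0.0987, -0.2758, 0.3671]
ee_rot: [-3.129, -0.373, -1.213]
wrist_force: [0.7, -0.4, -5.2]
width: 0.0502
finger_force: 30.0
```

>>> {"method": "servo_tool", "body": {"targets": [[-30, 0, 0, 0]]}}

```text
time: 17.92
tool_pos: [0.0908, -0.2636, 0.3621]
ee_rot: [-3.126, -0.329, -1.212]
wrist_force: [-0.2, 0.5, -2.8]
width: 0.0499
finger_force: 30.0
```

>>> {"method": "servo_tool", "body": {"targets": [[-30, 0, 0, 0]]}}

```text
time: 18.05
tool_pos: [0.0808, -0.2509, 0.36]
ee_rot: [-3.122, -0.286, -1.211]
wrist_force: [-1.0, -0.8, -4.7]
width: 0.05
finger_force: 30.0
```

```bash
python3 - <<'E'
from h import *
o=st()
E
```

```text
t 18.05 p [ 0.0808 -0.2509  0.36  ] rot [-178.9  -16.4  -69.4] q [-1.67 -0.76  1.72  0.15  1.93  1.18] F [-1.   -0.84 -4.66] M [ 0.462  0.087 -0.049] w 0.05 zaxis [ 0.118 -0.257 -0.959]
```

>>> {"method": "servo_tool", "body": {"targets": [[-3, -6, 0, 0], [-6, -12, 0, 0]]}}

```text
time: 18.3
tool_pos: [0.1484, -0.2088, 0.3579]
ee_rot: [-3.128, -0.269, -1.221]
wrist_force: [1.0, -0.6, -5.5]
width: 0.0497
finger_force: 30.0
```

>>> {"method": "servo_tool", "body": {"targets": [[-30, 0, 0, 0]]}}

```text
time: 18.42
tool_pos: [0.1603, -0.1748, 0.3576]
ee_rot: [3.135, -0.234, -1.212]
wrist_force: [-0.4, 0.1, -5.5]
width: 0.0502
finger_force: 30.0
```

>>> {"method": "servo_tool", "body": {"targets": [[-30, 0, 0, 0]]}}

```text
time: 18.55
tool_pos: [0.1706, -0.1344, 0.3579]
ee_rot: [3.113, -0.212, -1.213]
wrist_force: [1.3, 0.8, -5.0]
width: 0.0496
finger_force: 30.0
```

>>> {"method": "servo_tool", "body": {"targets": [[-30, 0, 0, 0]]}}

```text
time: 18.68
tool_pos: [0.1762, -0.0931, 0.3565]
ee_rot: [3.099, -0.201, -1.212]
wrist_force: [0.2, 0.3, -5.6]
width: 0.0499
finger_force: 30.0
```

>>> {"method": "servo_tool", "body": {"targets": [[-30, 0, 0, 0]]}}

```text
time: 18.8
tool_pos: [0.1755, -0.0517, 0.3526]
ee_rot: [3.09, -0.195, -1.211]
wrist_force: [0.7, 0.7, -5.2]
width: 0.05
finger_force: 30.0
```

```bash
python3 - <<'E'
from h import *
o=st()
E
```

```text
t 18.8 p [ 0.1755 -0.0517  0.3526] rot [177.  -11.1 -69.4] q [-0.25 -0.76  1.72 -0.22  2.1   2.42] F [ 0.74  0.72 -5.17] M [ 0.398 -0.079  0.008] w 0.05 zaxis [ 0.02  -0.199 -0.98 ]
```

>>> {"method": "servo_tool", "body": {"targets": [[4.4, 3.7, 0.9, 0], [8.8, 7.4, 1.7, 0], [13, 11, 2.6, 0], [17.4, 14.8, 3.4, 0], [17.4, 14.8, 3.4, 0]]}}

```text
time: 19.42
tool_pos: [0.0958, -0.2716, 0.3608]
ee_rot: [3.09, -0.196, -1.212]
wrist_force: [1.6, -0.3, -5.4]
width: 0.0499
finger_force: 30.0
```

>>> {"method": "servo_tool", "body": {"targets": [[-28, -10.5, 5, 0]]}}

```text
time: 19.55
tool_pos: [0.0952, -0.2205, 0.3348]
ee_rot: [3.091, -0.176, -1.233]
wrist_force: [2.0, 3.5, -4.5]
width: 0.0495
finger_force: 30.0
```

>>> {"method": "servo_tool", "body": {"targets": [[-28, -10.5, 5, 0]]}}

```text
time: 19.68
tool_pos: [0.1226, -0.1822, 0.3288]
ee_rot: [3.075, -0.156, -1.23]
wrist_force: [1.5, -0.6, -4.4]
width: 0.0499
finger_force: 30.0
```

```bash
python3 - <<'E'
from h import *
o=st()
E
```

```text
t 19.68 p [ 0.1226 -0.1822  0.3288] rot [176.2  -9.  -70.5] q [-1.11 -0.76  1.76 -0.09  1.98  1.66] F [ 1.49 -0.63 -4.38] M [ 0.305 -0.259  0.028] w 0.0499 zaxis [-0.011 -0.169 -0.986]
```

>>> {"method": "servo_tool", "body": {"targets": [[1, 4.5, 0, 0], [1, 9, 0, 0]]}}

```text
time: 19.92
tool_pos: [0.0579, -0.2216, 0.3383]
ee_rot: [3.076, -0.157, -1.182]
wrist_force: [-0.6, -1.4, -4.5]
width: 0.0503
finger_force: 30.0
```

>>> {"method": "servo_tool", "body": {"targets": [[-29, -5, 5, 0]]}}

```text
time: 20.05
tool_pos: [0.0529, -0.2074, 0.3347]
ee_rot: [3.075, -0.112, -1.237]
wrist_force: [1.5, 0.4, -5.4]
width: 0.0498
finger_force: 30.0
```

>>> {"method": "servo_tool", "body": {"targets": [[-29, -5, 5, 0]]}}

```text
time: 20.18
tool_pos: [0.0653, -0.1865, 0.3335]
ee_rot: [3.073, -0.071, -1.228]
wrist_force: [0.2, -0.3, -5.3]
width: 0.0498
finger_force: 30.0
```

>>> {"method": "servo_tool", "body": {"targets": [[-29, -5, 5, 0]]}}

```text
time: 20.3
tool_pos: [0.0797, -0.1618, 0.3346]
ee_rot: [3.063, -0.033, -1.227]
wrist_force: [0.4, -0.2, -4.7]
width: 0.0501
finger_force: 30.0
```

```bash
python3 - <<'E'
from h import *
o=st()
E
```

```text
t 20.3 p [ 0.0797 -0.1618  0.3346] rot [175.5  -1.9 -70.3] q [-1.29 -0.76  1.74 -0.09  2.11  1.47] F [ 0.37 -0.16 -4.73] M [ 0.183 -0.226  0.018] w 0.0501 zaxis [-0.063 -0.057 -0.996]
```

>>> {"method": "servo_tool", "body": {"targets": [[-1.4, -6, -0.5, -8], [-2.9, -12, -1, -17], [-4.3, -18, -1.5, -26], [-5.8, -24, -2, -35], [-7.2, -30, -2.5, -44], [-8.7, -36, -3, -53], [-10.1, -42, -3.6, -62], [-11.6, -48, -4.2, -66]]}}

```text
time: 21.3
tool_pos: [0.4586, 0.089, 0.334]
ee_rot: [3.078, 0.058, -0.07]
wrist_force: [1.1, 0.2, -3.6]
width: 0.0497
finger_force: 30.0
```

```bash
python3 - <<'E'
from h import *
o=st([.5164,.1236,.12],-4.4)
E
```

```text
t 21.3 p [0.4586 0.089  0.334 ] rot [176.4   3.3  -4. ] q [ 0.11 -0.04  1.28 -0.06  1.97  1.73] F [ 1.15  0.23 -3.64] M [ 0.02  -0.104 -0.025] w 0.0497 zaxis [-0.062 -0.059 -0.996]
shift cm [ 6.75 -5.18 20.76]
turn deg 0.4
```

>>> {"method": "servo_tool", "body": {"targets": [[3, -2.3, 5, 0], [6, -4.6, 10, 0], [6.9, -5.3, 15.5, 0], [6.9, -5.3, 20.8, 0.4], [6.9, -5.3, 20.8, 0.4], [6.9, -5.3, 20.8, 0.4]]}}

```text
time: 22.05
tool_pos: [0.5178, 0.1227, 0.1226]
ee_rot: [3.079, 0.053, -0.081]
wrist_force: [0.8, 0.9, -4.2]
width: 0.0498
finger_force: 30.0
```

```bash
python3 - <<'E'
from h import *
o=st([.5179,.1250,.0395],-4.4)
E
```

```text
t 22.05 p [0.5178 0.1227 0.1226] rot [176.4   3.1  -4.6] q [ 0.16  0.14  1.51 -0.05  1.56  1.81] F [ 0.76  0.87 -4.24] M [ 0.088 -0.123  0.012] w 0.0498 zaxis [-0.058 -0.058 -0.997]
shift cm [ 0.43 -0.75  8.27]
turn deg -0.2
```

>>> {"method": "servo_tool", "body": {"targets": [[0.2, -0.4, 4, 0], [0.4, -0.7, 7, 0], [0.4, -0.7, 8.2, 0], [0.4, -0.7, 8.2, 0]]}}

```text
time: 22.55
tool_pos: [0.517, 0.1242, 0.0402]
ee_rot: [3.078, 0.054, -0.081]
wrist_force: [0.9, -1.2, -4.5]
width: 0.0496
finger_force: 30.0
```

```bash
python3 - <<'E'
from h import *
o=st([.5179,.1250,.0395],-4.4)
E
```

```text
t 22.55 p [0.517  0.1242 0.0402] rot [176.4   3.1  -4.7] q [ 0.16  0.2   1.61 -0.05  1.4   1.82] F [ 0.86 -1.18 -4.5 ] M [ 0.137 -0.013 -0.041] w 0.0496 zaxis [-0.059 -0.059 -0.997]
shift cm [ 0.08 -0.09  0.06]
turn deg -0.3
```

>>> {"method": "servo_tool", "body": {"targets": [[0, 0, 0.4, 0], [0, 0, 0.4, 0]]}}

```text
time: 22.8
tool_pos: [0.5176, 0.1241, 0.037]
ee_rot: [3.079, 0.051, -0.081]
wrist_force: [-0.1, -0.0, 0.8]
width: 0.0502
finger_force: 30.0
```

>>> {"method": "servo_tool", "body": {"targets": [[0, 0, 0.4, 0], [0, 0, 0.4, 0], [0, 0, 0.4, 0], [0, 0, 0.4, 0]], "claw": 0}}

```text
time: 23.3
tool_pos: [0.5151, 0.1237, 0.0304]
ee_rot: [3.078, 0.057, -0.081]
wrist_force: [-0.9, -0.5, 0.3]
width: 0.0863
finger_force: 0.0
```

>>> {"method": "servo_tool", "body": {"targets": [[0, 0, -3, 0], [0, 0, -7, 0], [0, 0, -12, 0]]}}

```text
time: 23.68
tool_pos: [0.5217, 0.1306, 0.15]
ee_rot: [3.077, 0.06, -0.082]
wrist_force: [1.8, 0.0, 0.3]
width: 0.0939
finger_force: 0.0
```

```bash
python3 - <<'E'
from h import *
o=st([.509,.0310,.12],-4.4);im=snapshot("wrist");cv2.imwrite("pics/w4.png",im)
E
```

```text
t 23.68 p [0.5217 0.1306 0.15  ] rot [176.3   3.4  -4.7] q [ 0.17  0.14  1.45 -0.05  1.62  1.82] F [1.78 0.03 0.26] M [ 0.027 -0.064 -0.002] w 0.0939 zaxis [-0.065 -0.059 -0.996]
shift cm [-0.27  9.82  3.66]
turn deg -0.3
```

View pics/w4.png

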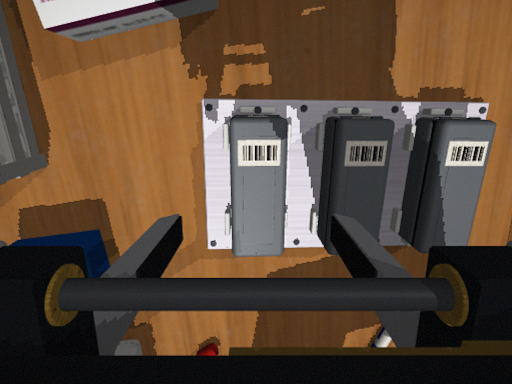

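The left case is back home: it sits between its guides, with its far edge at row 116 in line with the others. Next the middle case.

>>> {"method": "servo_tool", "body": {"targets": [[-0.3, 5.5, 1, 0], [-0.3, 9.8, 3.6, 0], [-0.3, 9.8, 3.6, 0], [-0.3, 9.8, 3.6, 0]]}}

```text
time: 24.22
tool_pos: [0.5099, 0.0317, 0.1207]
ee_rot: [3.078, 0.057, -0.082]
wrist_force: [0.3, -0.3, 0.2]
width: 0.0941
finger_force: 0.0
```

```bash
python3 - <<'E'
from h import *
o=st([.509,.0315,.034],-4.4)
E
```

```text
t 24.23 p [0.5099 0.0317 0.1207] rot [176.4   3.2  -4.7] q [-0.01  0.09  1.57 -0.06  1.55  1.64] F [ 0.34 -0.32  0.16] M [0.028 0.081 0.02 ] w 0.0941 zaxis [-0.061 -0.058 -0.996]
shift cm [ 0.4  -0.52  8.64]
turn deg -0.3
```

>>> {"method": "servo_tool", "body": {"targets": [[0.2, -0.3, 5, 0], [0.4, -0.5, 8, 0], [0.4, -0.5, 8.6, 0]]}}

```text
time: 24.6
tool_pos: [0.5076, 0.0322, 0.0325]
ee_rot: [3.078, 0.061, -0.08]
wrist_force: [-0.3, 0.4, 0.5]
width: 0.094
finger_force: 0.0
```

>>> {"method": "servo_tool", "body": {"targets": [[0.4, -0.1, 0, 0], [0, 0, 0, 0], [0, 0, 0, 0], [0, 0, 0, 0], [0, 0, 0, 0], [0, 0, 0, 0]], "claw": 255}}

```text
time: 25.35
tool_pos: [0.509, 0.0308, 0.0349]
ee_rot: [3.078, 0.056, -0.082]
wrist_force: [-0.4, -0.9, 4.2]
width: 0.0514
finger_force: 29.6
```

```bash
python3 - <<'E'
from h import *
o=st([.509,.0315,.034],-4.4);print(o["finger_force"])
E
```

```text
t 25.35 p [0.509  0.0308 0.0349] rot [176.3   3.2  -4.7] q [-0.01  0.16  1.67 -0.06  1.37  1.65] F [-0.39 -0.94  4.21] M [ 0.152  0.183 -0.08 ] w 0.0514 zaxis [-0.061 -0.059 -0.996]
shift cm [-0.   -0.08  0.08]
turn deg -0.3
29.58187381494099
```

>>> {"method": "servo_tool", "body": {"targets": [[0, 0, -1, 0], [0, 0, -4, 0], [0, 0, -9, 0], [0, 0, -14, 0], [0, 0, -20, 0], [0, 0, -26, 0], [0, 3, -31, -6], [0, 8, -34, -15]]}}

```text
time: 26.35
tool_pos: [0.5238, -0.0281, 0.3803]
ee_rot: [3.095, 0.07, 0.189]
wrist_force: [1.1, -0.3, -5.5]
width: 0.0513
finger_force: 29.4
```

>>> {"method": "servo_tool", "body": {"targets": [[-1.5, 5.5, 0, -10], [-3, 11, 0.4, -20], [-4.5, 16.5, 0.8, -30], [-6, 22.5, 1.2, -40], [-7.5, 28, 1.6, -50], [-9, 33.5, 2, -60], [-10.5, 39, 2.4, -70], [-12, 44.5, 2.8, -80]]}}

```text
time: 27.35
tool_pos: [0.485, -0.4903, 0.378]
ee_rot: [-3.077, 0.056, 1.586]
wrist_force: [1.6, -0.4, -4.4]
width: 0.0514
finger_force: 29.4
```

```bash
python3 - <<'E'
from h import *
o=st([.44,-.545,.37],120)
E
```

```text
t 27.35 p [ 0.485  -0.4903  0.378 ] rot [-176.3    3.2   90.9] q [-0.83  0.48  0.57 -0.1   2.09 -0.89] F [ 1.65 -0.38 -4.37] M [ 0.002 -0.261  0.044] w 0.0514 zaxis [-0.064 -0.057 -0.996]
shift cm [-5.34 -4.5   1.39]
turn deg -29.1
```

>>> {"method": "servo_tool", "body": {"targets": [[-2, -1.7, 0, -10], [-4, -3.4, 0, -20], [-5.3, -4.5, 0, -29], [-5.3, -4.5, 0, -29]]}}

```text
time: 27.85
tool_pos: [0.44, -0.5429, 0.3835]
ee_rot: [-3.058, 0.017, 2.081]
wrist_force: [-0.6, 0.4, -5.2]
width: 0.0505
finger_force: 29.6
```

>>> {"method": "servo_tool", "body": {"targets": [[-30, 0, -5, 0], [-30, 0, -5, 0]]}}

```text
time: 28.1
tool_pos: [0.4712, -0.6077, 0.3606]
ee_rot: [-3.062, 0.044, 2.087]
wrist_force: [1.0, 0.7, -5.3]
width: 0.0496
finger_force: 30.0
```

>>> {"method": "servo_tool", "body": {"targets": [[-30, 0, -5, 0]]}}

```text
time: 28.22
tool_pos: [0.4778, -0.6304, 0.353]
ee_rot: [-3.067, 0.089, 2.09]
wrist_force: [-0.2, -0.2, -4.8]
width: 0.0498
finger_force: 30.0
```

>>> {"method": "servo_tool", "body": {"targets": [[-30, 0, -10, 0]]}}

```text
time: 28.35
tool_pos: [0.4822, -0.6477, 0.3506]
ee_rot: [-3.071, 0.129, 2.093]
wrist_force: [1.0, 0.2, -5.0]
width: 0.0497
finger_force: 30.0
```

>>> {"method": "servo_tool", "body": {"targets": [[-30, 0, -15, 0]]}}

```text
time: 28.48
tool_pos: [0.4842, -0.6596, 0.3578]
ee_rot: [-3.075, 0.171, 2.096]
wrist_force: [0.1, -0.3, -4.4]
width: 0.0494
finger_force: 30.0
```

>>> {"method": "servo_tool", "body": {"targets": [[-30, 0, -15, 0]]}}

```text
time: 28.6
tool_pos: [0.4859, -0.6705, 0.3699]
ee_rot: [-3.078, 0.219, 2.1]
wrist_force: [0.8, -0.0, -5.4]
width: 0.0501
finger_force: 30.0
```

>>> {"method": "servo_tool", "body": {"targets": [[-30, 0, -15, 0]]}}

```text
time: 28.72
tool_pos: [0.4873, -0.6805, 0.3818]
ee_rot: [-3.081, 0.263, 2.103]
wrist_force: [0.9, 0.1, -4.4]
width: 0.0494
finger_force: 30.0
```

>>> {"method": "servo_tool", "body": {"targets": [[-30, 0, -15, 0]]}}

```text
time: 28.85
tool_pos: [0.4886, -0.6892, 0.3939]
ee_rot: [-3.084, 0.306, 2.105]
wrist_force: [0.4, 0.1, -5.8]
width: 0.0499
finger_force: 30.0
```

```bash
python3 - <<'E'
from h import *
o=st()
E
```

```text
t 28.85 p [ 0.4886 -0.6892  0.3939] rot [-176.7   17.5  120.6] q [-0.99  0.67  0.27 -0.07  1.89 -1.55] F [ 0.43  0.14 -5.8 ] M [ 0.278 -0.029  0.004] w 0.0499 zaxis [ 0.103 -0.288 -0.952]
```

>>> {"method": "servo_tool", "body": {"targets": [[-30, 0, -14, 0]]}}

```text
time: 28.98
tool_pos: [0.49, -0.6975, 0.4062]
ee_rot: [-3.086, 0.348, 2.108]
wrist_force: [-4.7, 8.6, -5.5]
width: 0.0497
finger_force: 30.0
```

>>> {"method": "servo_tool", "body": {"targets": [[-30, 0, -14, 0]]}}

```text
time: 29.1
tool_pos: [0.4913, -0.705, 0.4196]
ee_rot: [-3.088, 0.39, 2.11]
wrist_force: [-0.3, -0.8, -4.9]
width: 0.05
finger_force: 30.0
```

>>> {"method": "servo_tool", "body": {"targets": [[-30, 0, -14, 0]]}}

```text
time: 29.22
tool_pos: [0.4921, -0.7109, 0.4351]
ee_rot: [-3.09, 0.432, 2.113]
wrist_force: [-1.1, 0.7, -5.3]
width: 0.0496
finger_force: 30.0
```

>>> {"method": "servo_tool", "body": {"targets": [[-30, 0, -14, 0]]}}

```text
time: 29.35
tool_pos: [0.4924, -0.7156, 0.4523]
ee_rot: [-3.091, 0.475, 2.115]
wrist_force: [-0.8, 0.0, -4.5]
width: 0.0499
finger_force: 30.0
```

>>> {"method": "servo_tool", "body": {"targets": [[-30, 0, -14, 0]]}}

```text
time: 29.48
tool_pos: [0.4923, -0.719, 0.471]
ee_rot: [-3.093, 0.517, 2.118]
wrist_force: [-0.4, 0.7, -4.1]
width: 0.05
finger_force: 30.0
```

>>> {"method": "servo_tool", "body": {"targets": [[-30, 0, -14, 0]]}}

```text
time: 29.6
tool_pos: [0.4916, -0.7212, 0.4909]
ee_rot: [-3.094, 0.56, 2.12]
wrist_force: [1.6, 0.3, -5.4]
width: 0.0498
finger_force: 30.0
```

>>> {"method": "servo_tool", "body": {"targets": [[-30, 0, -14, 0]]}}

```text
time: 29.72
tool_pos: [0.4903, -0.7221, 0.5117]
ee_rot: [-3.095, 0.602, 2.122]
wrist_force: [0.6, -0.5, -4.8]
width: 0.0497
finger_force: 30.0
```

>>> {"method": "servo_tool", "body": {"targets": [[0, 0, 0, 0], [0, 0, 0, 0]]}}

```text
time: 29.98
tool_pos: [0.4905, -0.722, 0.51]
ee_rot: [-3.095, 0.599, 2.122]
wrist_force: [0.3, 0.3, -4.8]
width: 0.0497
finger_force: 30.0
```

```bash
python3 - <<'E'
from h import *
o=st();tool_torque()
E
```

```text
t 29.98 p [ 0.4905 -0.722   0.51  ] rot [-177.3   34.3  121.6] q [-1.02  0.57  0.28 -0.05  1.7  -1.58] F [ 0.32  0.27 -4.8 ] M [ 0.545  0.152 -0.047] w 0.0497 zaxis [ 0.255 -0.504 -0.825]
toolM,F [-0.122  0.571  0.055  2.387 -0.101  4.191] sd [0.025 0.023 0.029]
```

At 28.98 there was a knock of about 10 N along the label direction, and the moment shifted by -0.14 N m, so the middle case rattles. I still complete its rocking and test the right case.

>>> {"method": "servo_tool", "body": {"targets": [[2.9, -1.1, -1.1, 10.7], [5.8, -2.2, -2.3, 21.4], [8.7, -3.3, -3.5, 32.1], [11.6, -4.5, -4.6, 42.8], [14.5, -5.6, -5.8, 53.5], [17.5, -6.7, -7, 64.2], [20.4, -7.9, -8.2, 74.9], [23.3, -9, -9.3, 85.6]]}}

```text
time: 31.12
tool_pos: [0.2871, -0.5557, 0.4584]
ee_rot: [2.546, 0.079, 0.584]
wrist_force: [-0.1, -0.4, -4.4]
width: 0.0499
finger_force: 30.0
```

>>> {"method": "servo_tool", "body": {"targets": [[0.2, -2.9, -1.1, 10.7], [0.4, -5.8, -2.3, 21.4], [0.7, -8.7, -3.5, 32.1], [0.9, -11.6, -4.6, 42.8], [1.1, -14.5, -5.8, 53.5], [1.3, -17.5, -7, 64.2], [1.6, -20.4, -8.2, 74.9], [1.8, -23.3, -9.3, 85.6]]}}

```text
time: 32.12
tool_pos: [0.1628, -0.3439, 0.4037]
ee_rot: [2.994, -0.586, -0.841]
wrist_force: [-1.4, 0.5, -4.8]
width: 0.0498
finger_force: 30.0
```

>>> {"method": "servo_tool", "body": {"targets": [[0, 0, 0, 9], [0, 0, 0, 9]]}}

```text
time: 32.38
tool_pos: [0.1629, -0.3448, 0.4041]
ee_rot: [3.095, -0.601, -1.021]
wrist_force: [-0.9, 0.7, -4.5]
width: 0.0499
finger_force: 30.0
```

```bash
python3 - <<'E'
from h import *
o=st();tool_torque(3)
E
```

```text
t 32.38 p [ 0.1629 -0.3448  0.4041] rot [177.3 -34.4 -58.5] q [-1.46 -0.71  1.7   0.2   1.57  1.21] F [-0.91  0.7  -4.5 ] M [0.625 0.299 0.025] w 0.0499 zaxis [ 0.255 -0.506 -0.824]
toolM,F [ 4.700e-02 -6.810e-01 -1.000e-03 -2.893e+00  3.520e-01  3.413e+00] sd [0.018 0.029 0.031]
```

>>> {"method": "servo_tool", "body": {"targets": [[-30, -2, -10, 0], [-30, -2, -10, 0]]}}

```text
time: 32.72
tool_pos: [0.1384, -0.3126, 0.4014]
ee_rot: [3.107, -0.548, -1.023]
wrist_force: [-0.3, -1.9, -5.0]
width: 0.05
finger_force: 30.0
```

>>> {"method": "servo_tool", "body": {"targets": [[-30, -2, 0, 0]]}}

```text
time: 32.85
tool_pos: [0.127, -0.3073, 0.3885]
ee_rot: [3.114, -0.51, -1.023]
wrist_force: [0.1, 0.5, -4.8]
width: 0.0494
finger_force: 30.0
```

>>> {"method": "servo_tool", "body": {"targets": [[-30, -2, 0, 0]]}}

```text
time: 32.98
tool_pos: [0.1115, -0.3007, 0.3733]
ee_rot: [3.13, -0.467, -1.024]
wrist_force: [-0.5, -0.4, -4.5]
width: 0.0498
finger_force: 30.0
```

>>> {"method": "servo_tool", "body": {"targets": [[-30, -2, 0, 0]]}}

```text
time: 33.1
tool_pos: [0.0902, -0.2934, 0.361]
ee_rot: [-3.136, -0.428, -1.024]
wrist_force: [-1.4, -1.0, -4.9]
width: 0.0497
finger_force: 30.0
```

>>> {"method": "servo_tool", "body": {"targets": [[-30, -2, 0, 0]]}}

```text
time: 33.22
tool_pos: [0.0612, -0.2834, 0.3499]
ee_rot: [-3.115, -0.395, -1.022]
wrist_force: [-1.4, -1.1, -5.2]
width: 0.05
finger_force: 30.0
```

>>> {"method": "servo_tool", "body": {"targets": [[-30, -2, 0, 0]]}}

```text
time: 33.35
tool_pos: [0.0235, -0.2673, 0.3388]
ee_rot: [-3.091, -0.371, -1.021]
wrist_force: [-0.2, -1.1, -5.8]
width: 0.0499
finger_force: 30.0
```

>>> {"method": "servo_tool", "body": {"targets": [[-30, -2, 0, 0]]}}

```text
time: 33.48
tool_pos: [-0.0163, -0.2436, 0.3272]
ee_rot: [-3.07, -0.356, -1.021]
wrist_force: [-1.5, -1.2, -4.6]
width: 0.0498
finger_force: 30.0
```

```bash
python3 - <<'E'
from h import *
o=st()
E
```

```text
t 33.48 p [-0.0163 -0.2436  0.3272] rot [-175.9  -20.4  -58.5] q [-2.44 -0.76  1.8   0.42  2.08  0.34] F [-1.5  -1.24 -4.63] M [ 0.297  0.335 -0.007] w 0.0498 zaxis [ 0.243 -0.259 -0.935]
```

```bash
python3 - <<'E'
from h import *
o=st([.23,-.195,.37])
R=Ro.from_euler("xyz",o["ee_rot"]).as_matrix();a=np.radians(133);print(R.T@[.3*np.cos(a),.3*np.sin(a),-.1])
E
```

```text
t 33.48 p [-0.0163 -0.2436  0.3272] rot [-175.9  -20.4  -58.5] q [-2.44 -0.76  1.8   0.42  2.08  0.34] F [-1.5  -1.24 -4.63] M [ 0.297  0.335 -0.007] w 0.0498 zaxis [ 0.243 -0.259 -0.935]
shift cm [  9.68 -23.54   0.71]
[-0.31040772  0.05896622 -0.01303972]
```

>>> {"method": "servo_tool", "body": {"targets": [[2.4, -5.5, -1, 0], [4.8, -11, -1, 0], [7.2, -17, 0, 0], [9.7, -23.5, 0.7, 0], [9.7, -23.5, 0.7, 0]]}}

```text
time: 34.1
tool_pos: [0.1905, -0.2177, 0.3705]
ee_rot: [-3.07, -0.348, -1.025]
wrist_force: [-0.8, -0.4, -4.8]
width: 0.05
finger_force: 30.0
```

>>> {"method": "servo_tool", "body": {"targets": [[-30, 6, -1, 0], [-30, 6, -1, 0]]}}

```text
time: 34.35
tool_pos: [0.1658, -0.2057, 0.3704]
ee_rot: [-3.075, -0.293, -1.009]
wrist_force: [-1.0, -0.9, -5.2]
width: 0.05
finger_force: 30.0
```

>>> {"method": "servo_tool", "body": {"targets": [[-30, 6, -1, 0]]}}

```text
time: 34.48
tool_pos: [0.1443, -0.1999, 0.3728]
ee_rot: [-3.074, -0.25, -1.011]
wrist_force: [-0.3, -0.3, -4.7]
width: 0.0496
finger_force: 30.0
```

>>> {"method": "servo_tool", "body": {"targets": [[-30, 6, -1, 0]]}}

```text
time: 34.6
tool_pos: [0.1173, -0.1941, 0.3781]
ee_rot: [-3.069, -0.21, -1.01]
wrist_force: [-0.8, -0.4, -4.7]
width: 0.0497
finger_force: 30.0
```

```bash
python3 - <<'E'
from h import *
o=st()
E
```

```text
t 34.6 p [ 0.1173 -0.1941  0.3781] rot [-175.9  -12.1  -57.9] q [-1.55 -0.76  1.67  0.2   2.08  1.13] F [-0.76 -0.38 -4.68] M [0.143 0.223 0.021] w 0.0497 zaxis [ 0.172 -0.138 -0.975]
```

>>> {"method": "servo_tool", "body": {"targets": [[-1.5, -5, 0, 0], [-3, -10, 0, 0], [-3, -10, 0, 0]]}}

```text
time: 34.98
tool_pos: [0.194, -0.1197, 0.3832]
ee_rot: [-3.072, -0.205, -1.018]
wrist_force: [0.4, -0.5, -5.4]
width: 0.0497
finger_force: 30.0
```

>>> {"method": "servo_tool", "body": {"targets": [[-28, 10, 3, 0]]}}

```text
time: 35.1
tool_pos: [0.1865, -0.0979, 0.3844]
ee_rot: [-3.096, -0.169, -1.008]
wrist_force: [-0.9, -0.4, -3.9]
width: 0.0502
finger_force: 30.0
```

>>> {"method": "servo_tool", "body": {"targets": [[-28, 10, 3, 0]]}}

```text
time: 35.22
tool_pos: [0.1784, -0.0708, 0.3878]
ee_rot: [-3.123, -0.139, -1.011]
wrist_force: [0.5, -1.1, -5.1]
width: 0.0497
finger_force: 30.0
```

>>> {"method": "servo_tool", "body": {"targets": [[-28, 10, 3, 0]]}}

```text
time: 35.35
tool_pos: [0.1679, -0.0326, 0.3923]
ee_rot: [3.131, -0.12, -1.013]
wrist_force: [1.0, 1.3, -4.4]
width: 0.0496
finger_force: 30.0
```

```bash
python3 - <<'E'
from h import *
o=st()
E
```

```text
t 35.35 p [ 0.1679 -0.0326  0.3923] rot [179.4  -6.9 -58. ] q [-0.37 -0.75  1.62 -0.1   2.18  2.16] F [ 1.01  1.26 -4.42] M [ 0.139 -0.118 -0.011] w 0.0496 zaxis [ 0.054 -0.107 -0.993]
```

>>> {"method": "servo_tool", "body": {"targets": [[2.5, 5, 1.5, 0], [5, 10, 3, 0], [7.5, 15, 4.5, 0], [10, 19.5, 6, 0], [10, 19.5, 6, 0]]}}

```text
time: 35.98
tool_pos: [0.0708, -0.2139, 0.3526]
ee_rot: [3.128, -0.124, -1.007]
wrist_force: [1.6, -1.0, -4.6]
width: 0.0496
finger_force: 30.0
```

>>> {"method": "servo_tool", "body": {"targets": [[-29, -9, 4, 0]]}}

```text
time: 36.1
tool_pos: [0.0627, -0.1882, 0.3484]
ee_rot: [3.14, -0.083, -1.027]
wrist_force: [0.3, 0.3, -3.9]
width: 0.0502
finger_force: 30.0
```

>>> {"method": "servo_tool", "body": {"targets": [[-29, -9, 4, 0]]}}

```text
time: 36.22
tool_pos: [0.065, -0.168, 0.3563]
ee_rot: [-3.136, -0.046, -1.017]
wrist_force: [0.7, -0.0, -5.0]
width: 0.0499
finger_force: 30.0
```

```bash
python3 - <<'E'
from h import *
o=st()
E
```

```text
t 36.23 p [ 0.065  -0.168   0.3563] rot [-179.7   -2.6  -58.3] q [-1.58 -0.76  1.7   0.03  2.16  1.03] F [ 0.75 -0.04 -5.01] M [-0.015 -0.038 -0.009] w 0.0499 zaxis [ 0.029 -0.036 -0.999]
```

>>> {"method": "servo_tool", "body": {"targets": [[-29, -9, 4, 0]]}}

```text
time: 36.35
tool_pos: [0.0675, -0.1484, 0.3658]
ee_rot: [-3.131, -0.008, -1.013]
wrist_force: [0.2, 0.1, -4.5]
width: 0.0497
finger_force: 30.0
```

>>> {"method": "servo_tool", "body": {"targets": [[0.8, -6, 0.5, -8], [1.7, -12, 1, -16], [2.5, -18, 1.5, -24], [3.4, -24, 2, -32], [4.2, -30, 2.5, -40], [5, -36, 3, -48], [5.9, -42, 3.5, -54], [6.7, -48, 5, -54]]}}

```text
time: 37.35
tool_pos: [0.4661, 0.0301, 0.3296]
ee_rot: [-3.14, -0.017, -0.065]
wrist_force: [-0.1, -1.3, -4.1]
width: 0.0501
finger_force: 30.0
```

```bash
python3 - <<'E'
from h import *
o=st([.509,.0308,.10],-4.7)
E
```

```text
t 37.35 p [0.4661 0.0301 0.3296] rot [-179.9   -0.9   -3.7] q [-0.06 -0.11  1.35  0.    1.89  1.58] F [-0.13 -1.33 -4.08] M [-0.042 -0.109  0.043] w 0.0501 zaxis [ 0.017  0.    -1.   ]
shift cm [ 3.89 -0.32 23.03]
turn deg 1.0
```

>>> {"method": "servo_tool", "body": {"targets": [[2, -0.2, 5, 1], [3.7, -0.3, 11, 1], [3.7, -0.3, 17, 1], [3.7, -0.3, 22, 1], [3.7, -0.3, 23, 1], [3.7, -0.3, 23, 1]]}}

```text
time: 38.1
tool_pos: [0.5037, 0.0289, 0.1005]
ee_rot: [-3.14, -0.014, -0.086]
wrist_force: [0.8, 0.6, -4.0]
width: 0.0497
finger_force: 30.0
```

```bash
python3 - <<'E'
from h import *
o=st([.5075,.0308,.04],-4.7)
cv2.imwrite("pics/s2.png",cv2.resize(snapshot("scene")[140:230,170:290],(800,600),interpolation=cv2.INTER_CUBIC))
E
```

```text
t 38.1 p [0.5037 0.0289 0.1005] rot [-179.9   -0.8   -4.9] q [-0.06  0.03  1.67  0.    1.43  1.6 ] F [ 0.8   0.56 -3.99] M [-0.009 -0.124 -0.021] w 0.0497 zaxis [ 0.014  0.001 -1.   ]
shift cm [ 0.28 -0.21  6.06]
turn deg -0.2
```

View pics/s2.png

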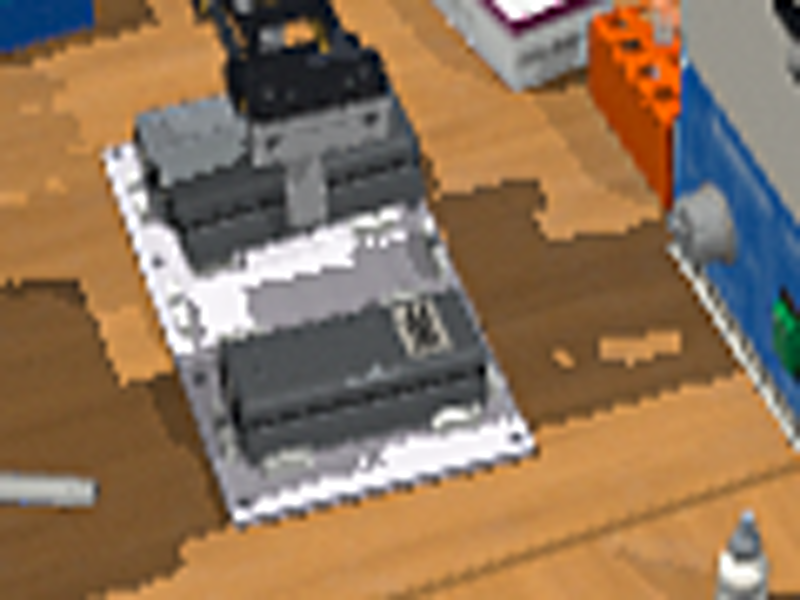

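The held middle case looks parallel to the right case in its nest (both seams slope about -0.22), so it is near level. I lower it and release.

>>> {"method": "servo_tool", "body": {"targets": [[0.3, -0.2, 3, 0], [0.4, -0.2, 5, 0], [0.4, -0.2, 6, 0], [0.4, -0.2, 6.4, 0], [0.4, -0.2, 6.4, 0]]}}

```text
time: 38.78
tool_pos: [0.511, 0.0303, 0.0399]
ee_rot: [-3.14, -0.021, -0.087]
wrist_force: [2.1, 0.1, 4.1]
width: 0.0497
finger_force: 30.0
```

```bash
python3 - <<'E'
from h import *
o=st([.509,.0308,.035],-4.7)
E
```

```text
t 38.77 p [0.511  0.0303 0.0399] rot [-179.9   -1.2   -5. ] q [-0.05  0.1   1.73  0.    1.3   1.6 ] F [2.06 0.14 4.1 ] M [ 0.071 -0.007 -0.085] w 0.0497 zaxis [ 0.021  0.    -1.   ]
shift cm [-0.22 -0.03  0.49]
turn deg -0.3
```

>>> {"method": "servo_tool", "body": {"targets": [[-0.2, 0, 0, 0], [-0.2, 0, 0.1, 0]]}}

```text
time: 39.02
tool_pos: [0.5108, 0.0303, 0.0398]
ee_rot: [-3.139, -0.025, -0.087]
wrist_force: [5.1, -0.4, 8.2]
width: 0.0497
finger_force: 30.0
```

>>> {"method": "servo_tool", "body": {"targets": [[0, 0, 0, 0], [0, 0, 0, 0], [0, 0, 0, 0], [0, 0, 0, 0]], "claw": 0}}

```text
time: 39.52
tool_pos: [0.5052, 0.0306, 0.0345]
ee_rot: [-3.14, -0.012, -0.087]
wrist_force: [-0.1, 1.5, -0.8]
width: 0.0865
finger_force: 0.0
```

>>> {"method": "servo_tool", "body": {"targets": [[0, 0, -3, 0], [0, 0, -7, 0], [0, 0, -10, 0]]}}

```text
time: 39.9
tool_pos: [0.5046, 0.0305, 0.1365]
ee_rot: [-3.14, -0.013, -0.087]
wrist_force: [0.2, -1.3, -0.5]
width: 0.094
finger_force: 0.0
```

```bash
python3 - <<'E'
from h import *
o=st([.502,-.0605,.12],-4.4);m=camera_model("wrist");im=snapshot("wrist");cv2.imwrite("pics/w5.png",im)
E
```

```text
t 39.9 p [0.5046 0.0305 0.1365] rot [-179.9   -0.8   -5. ] q [-0.05  0.01  1.62  0.    1.5   1.61] F [ 0.19 -1.28 -0.47] M [ 0.025  0.023 -0.029] w 0.094 zaxis [ 0.014  0.    -1.   ]
shift cm [0.51 9.09 1.64]
turn deg -0.6
```

View pics/w5.png

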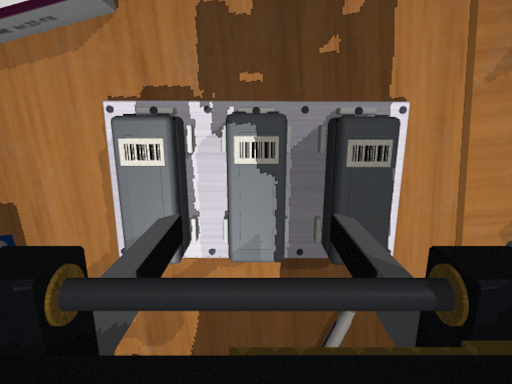

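```bash
python3 - <<'E'
from h import *
im=cv2.imread("pics/w5.png");h=cv2.cvtColor(im,cv2.COLOR_BGR2HSV)
b=im.astype(int);m=((b[...,2]-b[...,0]>12)&(b[...,2]-b[...,0]<80)&(b[...,2]>95)).astype(np.uint8)
m[:128]=0;m[172:]=0
m=cv2.morphologyEx(m,cv2.MORPH_CLOSE,np.ones((5,5)))
n,l,s,c=cv2.connectedComponentsWithStats(m)
for i in range(1,n):
    if 600<s[i,4]<2500:
        r=cv2.minAreaRect(np.argwhere(l==i)[:,::-1].astype(np.float32));print(s[i],np.round(c[i],1),np.round(r[1],1),round(r[2],1))
# far edge: dark-to-bright transition along columns near each case's middle
g=cv2.cvtColor(im,cv2.COLOR_BGR2GRAY)
for u in(140,145,150,245,255,265,350,360,370):print(u,g[100:124,u].tolist())
E
```

```text
[234 136  44  28 902] [252.1 149.3] [27. 43.] 90.0
[ 118  139   47   27 1128] [141.4 152. ] [46. 26.] -0.0
140 [80, 124, 125, 126, 124, 121, 120, 118, 135, 135, 132, 131, 122, 93, 73, 50, 54, 69, 80, 88, 101, 106, 111, 114]
145 [78, 124, 127, 127, 123, 120, 120, 119, 137, 135, 132, 132, 124, 95, 65, 52, 52, 70, 81, 90, 99, 111, 111, 108]
150 [79, 124, 124, 124, 123, 123, 119, 92, 45, 30, 31, 44, 74, 81, 70, 55, 55, 71, 82, 92, 101, 108, 112, 114]
245 [75, 107, 126, 124, 125, 124, 121, 115, 136, 142, 133, 105, 55, 39, 50, 57, 56, 57, 57, 59, 60, 59, 57, 79]
255 [72, 105, 124, 124, 126, 125, 110, 34, 38, 41, 40, 39, 39, 43, 49, 55, 53, 59, 58, 58, 60, 59, 60, 59]
265 [68, 98, 121, 125, 123, 126, 118, 116, 140, 142, 139, 138, 126, 65, 47, 54, 57, 59, 57, 60, 60, 59, 59, 60]
350 [56, 82, 122, 123, 121, 124, 128, 129, 137, 141, 137, 134, 128, 107, 66, 38, 42, 45, 52, 54, 55, 57, 59, 60]
360 [57, 84, 122, 122, 120, 125, 115, 65, 34, 39, 38, 42, 39, 40, 56, 84, 60, 45, 51, 55, 57, 57, 58, 61]
370 [64, 88, 123, 123, 122, 126, 129, 130, 137, 141, 143, 133, 130, 109, 87, 108, 79, 41, 53, 56, 57, 60, 56, 59]
```

The middle case is home: its far stop is visible at the same rows as the others and it sits 2 mm forward, within its play. Now the right case.

>>> {"method": "servo_tool", "body": {"targets": [[0.4, 5.5, 0, -0.6], [0.7, 9.1, 1.6, -0.6], [0.7, 9.1, 4, -0.6], [0.7, 9.1, 6, -0.6]]}}

```text
time: 40.45
tool_pos: [0.5034, -0.0612, 0.073]
ee_rot: [-3.14, -0.011, -0.078]
wrist_force: [-0.4, 0.1, 0.7]
width: 0.094
finger_force: 0.0
```

```bash
python3 - <<'E'
from h import *
o=st([.502,-.0608,.034],-4.4)
E
```

```text
t 40.45 p [ 0.5034 -0.0612  0.073 ] rot [-179.9   -0.6   -4.5] q [-0.24  0.06  1.69  0.    1.37  1.41] F [-0.39  0.14  0.69] M [-0.019 -0.012 -0.054] w 0.094 zaxis [ 0.011  0.001 -1.   ]
shift cm [-0.19 -0.02  3.89]
turn deg -0.1
```

>>> {"method": "servo_tool", "body": {"targets": [[-0.2, 0, 2.5, 0], [-0.2, 0, 3.9, 0], [-0.2, 0, 3.9, 0]]}}

```text
time: 40.83
tool_pos: [0.5016, -0.0602, 0.0343]
ee_rot: [-3.14, -0.009, -0.077]
wrist_force: [0.1, -0.3, 0.8]
width: 0.0937
finger_force: 0.0
```

>>> {"method": "servo_tool", "body": {"targets": [[0, 0, 0, 0], [0, 0, 0, 0], [0, 0, 0, 0], [0, 0, 0, 0], [0, 0, 0, 0], [0, 0, 0, 0]], "claw": 255}}

```text
time: 41.58
tool_pos: [0.5029, -0.0607, 0.0361]
ee_rot: [-3.14, -0.013, -0.077]
wrist_force: [-1.0, -1.2, 0.8]
width: 0.05
finger_force: 29.9
```

```bash
python3 - <<'E'
from h import *
o=st();print(o["finger_force"])
E
```

```text
t 41.58 p [ 0.5029 -0.0607  0.0361] rot [-179.9   -0.7   -4.4] q [-0.23  0.09  1.74  0.    1.3   1.41] F [-0.95 -1.17  0.75] M [-0.105  0.058 -0.041] w 0.05 zaxis [ 0.013  0.    -1.   ]
29.946225732564926
```

>>> {"method": "servo_tool", "body": {"targets": [[0, 0, -1, 0], [0, 0, -4, 0], [0, 0, -9, 0], [0, 0, -15, 0], [0, 0, -21, 0], [-0.8, 2, -26.5, -5], [-2.6, 6, -31, -13], [-4.8, 11, -34, -22]]}}

```text
time: 42.58
tool_pos: [0.4417, -0.1669, 0.3771]
ee_rot: [3.137, -0.014, 0.315]
wrist_force: [0.6, -1.5, -4.5]
width: 0.0501
finger_force: 30.0
```

```bash
python3 - <<'E'
from h import *
o=st([.17,-.68,.37],104)
E
```

```text
t 42.58 p [ 0.4417 -0.1669  0.3771] rot [179.7  -0.8  18.1] q [-0.49 -0.07  1.22  0.01  1.98  0.77] F [ 0.61 -1.53 -4.52] M [-0.097 -0.113 -0.01 ] w 0.0501 zaxis [ 0.014  0.    -1.   ]
shift cm [-41.74  40.37   0.31]
turn deg -85.9
```

>>> {"method": "servo_tool", "body": {"targets": [[-4.3, 4.2, 0, -10.6], [-8.6, 8.4, 0, -21.2], [-12.9, 12.6, 0, -31.8], [-17.2, 16.8, 0, -42.4], [-21.6, 21, 0, -53], [-26, 25.2, 0, -63.6], [-30.3, 29.4, 0, -74.2], [-34.7, 33.6, 0, -84.8]]}}

```text
time: 43.58
tool_pos: [0.2235, -0.5718, 0.3711]
ee_rot: [3.129, -0.001, 1.695]
wrist_force: [1.1, -0.6, -3.6]
width: 0.0497
finger_force: 30.0
```

>>> {"method": "servo_tool", "body": {"targets": [[-6, 1.5, 0, -1], [-12, 2, 0, -1], [-18, 2, 0, -1], [-24, 2, -3, -1]]}}

```text
time: 44.08
tool_pos: [0.2528, -0.738, 0.3422]
ee_rot: [3.122, 0.025, 1.705]
wrist_force: [-0.8, -0.5, -6.5]
width: 0.0502
finger_force: 30.0
```

>>> {"method": "servo_tool", "body": {"targets": [[-30, 0, -5, 0]]}}

```text
time: 44.2
tool_pos: [0.2496, -0.7606, 0.3439]
ee_rot: [3.113, 0.083, 1.705]
wrist_force: [0.4, -0.6, -3.7]
width: 0.0497
finger_force: 30.0
```

>>> {"method": "servo_tool", "body": {"targets": [[-30, 0, -10, 0]]}}

```text
time: 44.32
tool_pos: [0.2447, -0.7792, 0.3408]
ee_rot: [3.106, 0.122, 1.704]
wrist_force: [0.0, -0.4, -5.5]
width: 0.0498
finger_force: 30.0
```

>>> {"method": "servo_tool", "body": {"targets": [[-30, 0, -10, 0]]}}

```text
time: 44.45
tool_pos: [0.2399, -0.7963, 0.3419]
ee_rot: [3.099, 0.164, 1.702]
wrist_force: [-0.2, 0.6, -5.4]
width: 0.0499
finger_force: 30.0
```

>>> {"method": "servo_tool", "body": {"targets": [[-30, 0, -15, 0]]}}

```text
time: 44.58
tool_pos: [0.2343, -0.8079, 0.3496]
ee_rot: [3.093, 0.204, 1.7]
wrist_force: [-0.6, -0.3, -5.8]
width: 0.0493
finger_force: 30.0
```

>>> {"method": "servo_tool", "body": {"targets": [[-30, 0, -15, 0]]}}

```text
time: 44.7
tool_pos: [0.2289, -0.8185, 0.3615]
ee_rot: [3.086, 0.247, 1.698]
wrist_force: [-0.0, -0.7, -5.1]
width: 0.0498
finger_force: 30.0
```

>>> {"method": "servo_tool", "body": {"targets": [[-30, 0, -15, 0]]}}

```text
time: 44.82
tool_pos: [0.2235, -0.828, 0.3737]
ee_rot: [3.08, 0.289, 1.695]
wrist_force: [-0.2, 0.1, -4.0]
width: 0.0499
finger_force: 30.0
```

```bash
python3 - <<'E'
from h import *
o=st()
E
```

```text
t 44.83 p [ 0.2235 -0.828   0.3737] rot [176.5  16.6  97.1] q [-1.39  0.7   0.27  0.05  1.88 -1.5 ] F [-0.22  0.11 -4.04] M [ 0.279  0.046 -0.042] w 0.0499 zaxis [ 0.097 -0.275 -0.957]
```

>>> {"method": "servo_tool", "body": {"targets": [[-30, 0, -14, 0]]}}

```text
time: 44.95
tool_pos: [0.2182, -0.8372, 0.386]
ee_rot: [3.074, 0.331, 1.692]
wrist_force: [-0.9, -0.2, -4.5]
width: 0.0498
finger_force: 30.0
```

>>> {"method": "servo_tool", "body": {"targets": [[-30, 0, -14, 0]]}}

```text
time: 45.08
tool_pos: [0.213, -0.8452, 0.3995]
ee_rot: [3.068, 0.372, 1.689]
wrist_force: [0.7, -1.1, -4.6]
width: 0.0502
finger_force: 30.0
```

>>> {"method": "servo_tool", "body": {"targets": [[-30, 0, -14, 0]]}}

```text
time: 45.2
tool_pos: [0.2078, -0.8519, 0.4152]
ee_rot: [3.062, 0.413, 1.685]
wrist_force: [0.7, -0.0, -5.1]
width: 0.0496
finger_force: 30.0
```

>>> {"method": "servo_tool", "body": {"targets": [[-30, 0, -14, 0]]}}

```text
time: 45.32
tool_pos: [0.2024, -0.8572, 0.4328]
ee_rot: [3.056, 0.456, 1.681]
wrist_force: [-0.1, 0.4, -4.5]
width: 0.0498
finger_force: 30.0
```

>>> {"method": "servo_tool", "body": {"targets": [[-30, 0, -14, 0]]}}

```text
time: 45.45
tool_pos: [0.1971, -0.8612, 0.4519]
ee_rot: [3.05, 0.498, 1.677]
wrist_force: [-0.6, -0.6, -5.7]
width: 0.0498
finger_force: 30.0
```

>>> {"method": "servo_tool", "body": {"targets": [[-30, 0, -14, 0]]}}

```text
time: 45.58
tool_pos: [0.1916, -0.8639, 0.4721]
ee_rot: [3.043, 0.54, 1.673]
wrist_force: [0.4, 0.4, -4.9]
width: 0.0499
finger_force: 30.0
```

>>> {"method": "servo_tool", "body": {"targets": [[0, 0, 0, 0], [0, 0, 0, 0]]}}

```text
time: 45.82
tool_pos: [0.1921, -0.8636, 0.4705]
ee_rot: [3.044, 0.537, 1.673]
wrist_force: [-0.2, 0.6, -4.4]
width: 0.0496
finger_force: 30.0
```

```bash
python3 - <<'E'
from h import *
o=st();tool_torque(3)
E
```

```text
t 45.83 p [ 0.1921 -0.8636  0.4705] rot [174.4  30.8  95.9] q [-1.45  0.61  0.28  0.09  1.72 -1.54] F [-0.24  0.56 -4.4 ] M [0.667 0.077 0.018] w 0.0496 zaxis [ 0.149 -0.497 -0.855]
toolM,F [ 0.046  0.663  0.064  2.735 -0.287  3.84 ] sd [0.035 0.023 0.021]
```

>>> {"method": "servo_tool", "body": {"targets": [[3, -0.3, -1.2, 10.7], [6, -0.6, -2.5, 21.4], [9, -0.9, -3.8, 32.1], [12, -1.2, -5.1, 42.8], [15, -1.5, -6.4, 53.5], [18, -1.8, -7.7, 64.2], [21, -2.1, -9, 74.9], [24, -2.4, -10.2, 85.6]]}}

```text
time: 46.92
tool_pos: [0.1322, -0.6105, 0.4324]
ee_rot: [2.598, -0.048, 0.214]
wrist_force: [0.0, 1.0, -4.3]
width: 0.0501
finger_force: 30.0
```

>>> {"method": "servo_tool", "body": {"targets": [[0, -3, -1.2, 10.7], [-0.1, -6, -2.5, 21.4], [-0.2, -9, -3.8, 32.1], [-0.3, -12, -5.1, 42.8], [-0.4, -15, -6.4, 53.5], [-0.4, -18, -7.7, 64.2], [-0.5, -21, -9, 74.9], [-0.6, -24, -10.2, 85.6]]}}

```text
time: 47.92
tool_pos: [0.072, -0.3593, 0.3958]
ee_rot: [-3.134, -0.546, -1.295]
wrist_force: [-0.2, -0.3, -5.5]
width: 0.0496
finger_force: 30.0
```

>>> {"method": "servo_tool", "body": {"targets": [[0, 0, 0, 9], [0, 0, 0, 9]]}}

```text
time: 48.18
tool_pos: [0.0719, -0.3602, 0.3961]
ee_rot: [-3.044, -0.539, -1.47]
wrist_force: [0.0, -0.9, -4.8]
width: 0.0498
finger_force: 30.0
```

```bash
python3 - <<'E'
from h import *
o=st();tool_torque(2)
E
```

```text
t 48.17 p [ 0.0719 -0.3602  0.3961] rot [-174.4  -30.9  -84.2] q [-1.75 -0.7   1.69  0.24  1.65  1.34] F [ 0.03 -0.88 -4.83] M [ 0.781  0.144 -0.011] w 0.0498 zaxis [ 0.148 -0.499 -0.854]
toolM,F [-0.085 -0.808  0.058 -2.315  0.79   4.876] sd [0.023 0.018 0.005]
```

>>> {"method": "servo_tool", "body": {"targets": [[-2, -5, -1, 0], [-4, -7, -2, 0]]}}

```text
time: 48.48
tool_pos: [0.137, -0.3088, 0.3998]
ee_rot: [-3.043, -0.534, -1.471]
wrist_force: [1.3, -0.1, -4.8]
width: 0.0498
finger_force: 30.0
```

>>> {"method": "servo_tool", "body": {"targets": [[-30, 5, -2, 0]]}}

```text
time: 48.6
tool_pos: [0.1478, -0.2884, 0.3893]
ee_rot: [-3.067, -0.499, -1.465]
wrist_force: [0.5, -0.2, -5.7]
width: 0.0498
finger_force: 30.0
```

>>> {"method": "servo_tool", "body": {"targets": [[-30, 5, -1, 0]]}}

```text
time: 48.72
tool_pos: [0.1618, -0.2618, 0.3759]
ee_rot: [-3.093, -0.466, -1.464]
wrist_force: [0.9, -0.2, -5.0]
width: 0.05
finger_force: 30.0
```

>>> {"method": "servo_tool", "body": {"targets": [[-30, 5, 0, 0]]}}

```text
time: 48.85
tool_pos: [0.1783, -0.2254, 0.3612]
ee_rot: [-3.121, -0.443, -1.464]
wrist_force: [0.8, -0.0, -5.4]
width: 0.0498
finger_force: 30.0
```

>>> {"method": "servo_tool", "body": {"targets": [[-30, 5, 0, 0]]}}

```text
time: 48.98
tool_pos: [0.1904, -0.1842, 0.3467]
ee_rot: [3.141, -0.43, -1.462]
wrist_force: [1.5, 0.2, -5.3]
width: 0.0495
finger_force: 30.0
```

>>> {"method": "servo_tool", "body": {"targets": [[-30, 5, 0, 0]]}}

```text
time: 49.1
tool_pos: [0.1952, -0.1396, 0.3308]
ee_rot: [3.123, -0.421, -1.458]
wrist_force: [1.7, 1.1, -5.2]
width: 0.0499
finger_force: 30.0
```

```bash
python3 - <<'E'
from h import *
o=st()
E
```

```text
t 49.1 p [ 0.1952 -0.1396  0.3308] rot [178.9 -24.1 -83.5] q [-0.32 -0.75  1.81 -0.41  1.89  2.54] F [ 1.67  1.13 -5.16] M [ 0.741 -0.131  0.033] w 0.0499 zaxis [ 0.028 -0.408 -0.912]
```

>>> {"method": "servo_tool", "body": {"targets": [[4.2, 4.5, 0.8, 0], [8.5, 9, 1.7, 0], [12.7, 13.5, 2.5, 0], [17, 18, 3.4, 0], [17, 18, 3.4, 0]]}}

```text
time: 49.72
tool_pos: [0.0685, -0.3046, 0.3688]
ee_rot: [3.123, -0.416, -1.456]
wrist_force: [0.4, -1.9, -5.2]
width: 0.0494
finger_force: 30.0
```

>>> {"method": "servo_tool", "body": {"targets": [[-30, -1, -4, 0]]}}

```text
time: 49.85
tool_pos: [0.0691, -0.2814, 0.3647]
ee_rot: [3.107, -0.376, -1.503]
wrist_force: [2.6, 0.2, -5.0]
width: 0.0498
finger_force: 30.0
```

>>> {"method": "servo_tool", "body": {"targets": [[-30, -1, 0, 0]]}}

```text
time: 49.98
tool_pos: [0.0986, -0.2521, 0.3586]
ee_rot: [3.092, -0.345, -1.479]
wrist_force: [0.8, 0.6, -4.8]
width: 0.0498
finger_force: 30.0
```

>>> {"method": "servo_tool", "body": {"targets": [[-30, -1, 0, 0]]}}

```text
time: 50.1
tool_pos: [0.1244, -0.2158, 0.3508]
ee_rot: [3.071, -0.32, -1.47]
wrist_force: [1.8, 0.4, -5.5]
width: 0.0501
finger_force: 30.0
```

```bash
python3 - <<'E'
from h import *
o=st()
E
```

```text
t 50.1 p [ 0.1244 -0.2158  0.3508] rot [176.  -18.3 -84.2] q [-1.   -0.75  1.75 -0.22  1.89  1.96] F [ 1.83  0.41 -5.5 ] M [ 0.583 -0.268  0.029] w 0.0501 zaxis [-0.038 -0.319 -0.947]
```

>>> {"method": "servo_tool", "body": {"targets": [[1.2, 5, 0.7, 0], [2.4, 10, 1.4, 0], [3.5, 15, 2.2, 0], [3.5, 15, 2.2, 0]]}}

```text
time: 50.6
tool_pos: [-0.0226, -0.2781, 0.355]
ee_rot: [3.072, -0.313, -1.459]
wrist_force: [-0.7, -0.3, -5.7]
width: 0.05
finger_force: 30.0
```

>>> {"method": "servo_tool", "body": {"targets": [[-29, -5, 0, 0]]}}

```text
time: 50.72
tool_pos: [-0.0251, -0.2623, 0.352]
ee_rot: [3.079, -0.266, -1.483]
wrist_force: [1.0, -0.7, -5.2]
width: 0.0499
finger_force: 30.0
```

>>> {"method": "servo_tool", "body": {"targets": [[-29, -5, 0, 0]]}}

```text
time: 50.85
tool_pos: [-0.0186, -0.2463, 0.3537]
ee_rot: [3.087, -0.224, -1.475]
wrist_force: [-0.4, -0.0, -5.0]
width: 0.05
finger_force: 30.0
```

```bash
python3 - <<'E'
from h import *
o=st()
E
```

```text
t 50.85 p [-0.0186 -0.2463  0.3537] rot [176.9 -12.8 -84.5] q [-1.95 -0.75  1.72  0.06  1.95  1.13] F [-0.39 -0.02 -4.98] M [ 0.431 -0.112  0.036] w 0.05 zaxis [-0.033 -0.226 -0.974]
```

>>> {"method": "servo_tool", "body": {"targets": [[-29, -5, 0, 0]]}}

```text
time: 50.98
tool_pos: [-0.0136, -0.2294, 0.3582]
ee_rot: [3.092, -0.182, -1.473]
wrist_force: [-0.2, 0.6, -4.8]
width: 0.0497
finger_force: 30.0
```

>>> {"method": "servo_tool", "body": {"targets": [[-29, -5, 1, 0]]}}

```text
time: 51.1
tool_pos: [-0.0078, -0.2121, 0.3639]
ee_rot: [3.095, -0.141, -1.474]
wrist_force: [0.8, 0.1, -4.6]
width: 0.0498
finger_force: 30.0
```

>>> {"method": "servo_tool", "body": {"targets": [[-29, -4, 2, 0]]}}

```text
time: 51.22
tool_pos: [-0.0027, -0.1942, 0.3708]
ee_rot: [3.098, -0.1, -1.475]
wrist_force: [0.1, 0.2, -4.7]
width: 0.0498
finger_force: 30.0
```

>>> {"method": "servo_tool", "body": {"targets": [[-29, -4, 3, 0]]}}

```text
time: 51.35
tool_pos: [0.0046, -0.1757, 0.3787]
ee_rot: [3.098, -0.059, -1.477]
wrist_force: [0.4, -0.4, -4.6]
width: 0.0499
finger_force: 30.0
```

```bash
python3 - <<'E'
from h import *
o=st()
E
```

```text
t 51.35 p [ 0.0046 -0.1757  0.3787] rot [177.5  -3.4 -84.6] q [-1.83 -0.76  1.65 -0.02  2.18  1.2 ] F [ 0.38 -0.38 -4.55] M [ 0.196 -0.122  0.003] w 0.0499 zaxis [-0.038 -0.063 -0.997]
```

>>> {"method": "servo_tool", "body": {"targets": [[-29, -4, 3, 0]]}}

```text
time: 51.48
tool_pos: [0.0159, -0.1549, 0.3897]
ee_rot: [3.094, -0.021, -1.479]
wrist_force: [0.9, 0.3, -5.5]
width: 0.0497
finger_force: 30.0
```

>>> {"method": "servo_tool", "body": {"targets": [[-0.6, -6.2, 0, -10], [-1.2, -12.4, 0, -20], [-1.8, -18.6, 0, -30], [-2.5, -24.8, 0, -40], [-3.1, -31, 0, -50], [-3.7, -37.2, 0.5, -60], [-4.3, -43.4, 1.5, -70], [-4.9, -49.5, 3, -80]]}}

```text
time: 52.48
tool_pos: [0.4333, -0.0755, 0.3505]
ee_rot: [3.109, 0.036, -0.2]
wrist_force: [0.1, -0.8, -3.9]
width: 0.0498
finger_force: 30.0
```

```bash
python3 - <<'E'
from h import *
o=st([.5035,-.0605,.09],-4.4)
E
```

```text
t 52.48 p [ 0.4333 -0.0755  0.3505] rot [178.1   2.  -11.5] q [-0.27 -0.12  1.32 -0.04  1.98  1.48] F [ 0.05 -0.76 -3.9 ] M [-0.052 -0.009  0.009] w 0.0498 zaxis [-0.041 -0.025 -0.999]
shift cm [ 7.5  -3.7  25.69]
turn deg -7.1
```

>>> {"method": "servo_tool", "body": {"targets": [[3.5, -1.8, 5, -4], [6.5, -3.4, 11, -7], [7.5, -3.8, 17, -7], [7.5, -3.8, 23, -7], [7.5, -3.8, 25, -7], [7.5, -3.8, 25, -7]]}}

```text
time: 53.22
tool_pos: [0.4985, -0.0606, 0.0935]
ee_rot: [3.115, 0.048, -0.087]
wrist_force: [0.1, -0.7, -5.0]
width: 0.0499
finger_force: 30.0
```

```bash
python3 - <<'E'
from h import *
o=st([.5042,-.0601,.0395],-4.4)
E
```

```text
t 53.23 p [ 0.4985 -0.0606  0.0935] rot [178.5   2.8  -5. ] q [-0.21  0.08  1.64 -0.03  1.47  1.45] F [ 0.1  -0.69 -4.99] M [ 0.048 -0.058 -0.009] w 0.0499 zaxis [-0.05  -0.022 -0.998]
shift cm [ 0.83 -0.24  5.36]
turn deg -0.6
```

>>> {"method": "servo_tool", "body": {"targets": [[0.4, -0.2, 2, -0.6], [0.7, -0.2, 4, -0.6], [0.7, -0.2, 4.8, -0.6], [0.7, -0.2, 4.8, -0.6]]}}

```text
time: 53.72
tool_pos: [0.5053, -0.0612, 0.0493]
ee_rot: [3.114, 0.042, -0.078]
wrist_force: [-0.4, 0.2, -4.8]
width: 0.05
finger_force: 30.0
```

```bash
python3 - <<'E'
from h import *
o=st([.5042,-.0601,.0375],-4.4)
E
```

```text
t 53.73 p [ 0.5053 -0.0612  0.0493] rot [178.4   2.4  -4.5] q [-0.21  0.13  1.68 -0.03  1.38  1.45] F [-0.44  0.23 -4.84] M [ 0.047 -0.083 -0.014] w 0.05 zaxis [-0.044 -0.024 -0.999]
shift cm [-0.07 -0.13  1.18]
turn deg -0.1
```

>>> {"method": "servo_tool", "body": {"targets": [[-0.1, -0.1, 0.7, 0], [-0.1, -0.1, 1.1, 0], [-0.1, -0.1, 1.3, 0]]}}

```text
time: 54.1
tool_pos: [0.5029, -0.0607, 0.0373]
ee_rot: [3.114, 0.043, -0.079]
wrist_force: [-6.3, 0.0, 6.1]
width: 0.0498
finger_force: 30.0
```

>>> {"method": "servo_tool", "body": {"targets": [[0, 0, 0.1, 0], [0, 0, 0.1, 0], [0, 0, 0.1, 0], [0, 0, 0.1, 0]], "claw": 0}}

```text
time: 54.6
tool_pos: [0.5032, -0.0605, 0.0347]
ee_rot: [3.114, 0.043, -0.079]
wrist_force: [0.8, -0.0, 0.1]
width: 0.0865
finger_force: 0.0
```

>>> {"method": "servo_tool", "body": {"targets": [[0, 0, -3, 0], [0, 0, -7, 0], [0, -5, -9, 0], [0, -9, -9, 0]]}}

```text
time: 55.1
tool_pos: [0.5158, 0.0324, 0.1247]
ee_rot: [3.115, 0.037, -0.08]
wrist_force: [0.2, 0.9, 0.2]
width: 0.094
finger_force: 0.0
```

```bash
python3 - <<'E'
from h import *
o=st([.5100,.0308,.034],-4.4);im=snapshot("wrist");cv2.imwrite("pics/w6.png",im)
E
```

```text
t 55.1 p [0.5158 0.0324 0.1247] rot [178.5   2.1  -4.6] q [-0.03  0.08  1.57 -0.02  1.53  1.62] F [0.22 0.86 0.17] M [ 0.099  0.013 -0.027] w 0.094 zaxis [-0.039 -0.024 -0.999]
shift cm [-0.23 -0.04  9.09]
turn deg -0.2
```

View pics/w6.png

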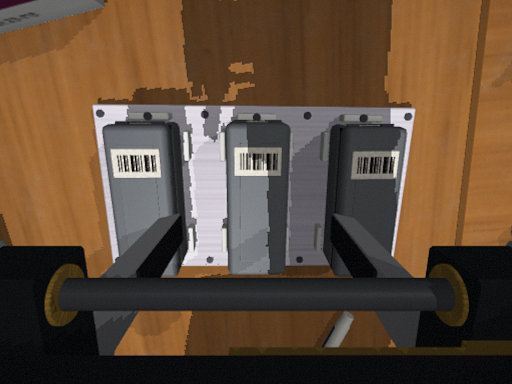

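All three cases are home, with the end stops visible at rows 116–118 and the far edges at 122–125. I take the middle one, the rattler.

>>> {"method": "servo_tool", "body": {"targets": [[-0.2, 0, 4, 0], [-0.3, 0, 8, 0], [-0.3, 0, 9, 0], [-0.3, 0, 9, 0]]}}

```text
time: 55.65
tool_pos: [0.5069, 0.0294, 0.0322]
ee_rot: [3.114, 0.044, -0.079]
wrist_force: [-0.3, -0.4, 0.3]
width: 0.0939
finger_force: 0.0
```

>>> {"method": "servo_tool", "body": {"targets": [[0, 0, 0, 0], [0, 0, 0, 0], [0, 0, 0, 0], [0, 0, 0, 0], [0, 0, 0, 0], [0, 0, 0, 0]], "claw": 255}}

```text
time: 56.4
tool_pos: [0.5071, 0.0299, 0.0325]
ee_rot: [3.115, 0.043, -0.079]
wrist_force: [0.4, 1.9, 2.0]
width: 0.0504
finger_force: 29.6
```

>>> {"method": "servo_tool", "body": {"targets": [[0, 0, -1, 0], [0, 0, -4, 0], [0, 0, -9, 0], [0, 0, -14, 0], [0, 0, -17, 0], [0, 0, -17, 0]]}}

```text
time: 57.15
tool_pos: [0.516, 0.0333, 0.2045]
ee_rot: [3.114, 0.038, -0.079]
wrist_force: [-0.6, -0.4, -6.3]
width: 0.0501
finger_force: 29.8
```

```bash
python3 - <<'E'
from h import *
o=st([.541,-.248,.19],-74);print(o["finger_force"])
E
```

```text
t 57.15 p [0.516  0.0333 0.2045] rot [178.4   2.2  -4.5] q [-0.03  0.05  1.44 -0.03  1.69  1.62] F [-0.56 -0.42 -6.26] M [ 0.116 -0.179 -0.018] w 0.0501 zaxis [-0.04  -0.025 -0.999]
shift cm [ 4.77 27.8   2.04]
turn deg 69.5
29.782508611679077
```

>>> {"method": "servo_tool", "body": {"targets": [[0.6, 3, 0, 9], [1.2, 7, 0, 18], [1.8, 11, 0.5, 27], [2.4, 15, 1, 36], [3, 19, 1.3, 45], [3.6, 22.5, 1.6, 54], [4.2, 25.5, 1.8, 63], [4.8, 27.8, 2, 69.5]]}}

```text
time: 58.15
tool_pos: [0.5382, -0.2487, 0.1836]
ee_rot: [3.087, -0.007, -1.296]
wrist_force: [-0.7, 1.0, -4.5]
width: 0.0501
finger_force: 29.8
```

>>> {"method": "servo_tool", "body": {"targets": [[0, 0, 1, 0], [0, 0, 2, 0], [0, 0, 2, 0]]}}

```text
time: 58.52
tool_pos: [0.5377, -0.2466, 0.1649]
ee_rot: [3.088, -0.007, -1.289]
wrist_force: [1.2, -0.3, -5.2]
width: 0.0501
finger_force: 29.8
```

```bash
python3 - <<'E'
from h import *
o=st([.541,-.248,.165],-74);print(o["finger_force"])
R=Ro.from_euler("xyz",o["ee_rot"]).as_matrix();L=o["tool_pos"]+.067*R[:,0]-np.r_[0,0,.005];W=np.array([.5822,-.3918,.16]);a=np.radians(-74);x=np.r_[np.cos(a),np.sin(a),0]
print("label",L,"dist",(W-L)@x,"side",np.cross(x,W-L)[2],"dz",L[2]-.16)
E
```

```text
t 58.52 p [ 0.5377 -0.2466  0.1649] rot [176.9  -0.4 -73.9] q [-0.5   0.22  1.33 -0.04  1.63  2.36] F [ 1.2  -0.3  -5.17] M [ 0.071 -0.036 -0.018] w 0.0501 zaxis [-0.05  -0.021 -0.999]
shift cm [ 0.23 -0.27 -0.02]
turn deg 0.1
29.78253811597824
label [ 0.55633073 -0.31096396  0.1603481 ] dist 0.08483512920255663 side 0.002585705069522902 dz 0.00034810065584670036
```

>>> {"method": "servo_tool", "body": {"targets": [[0, 0, 0, 0], [0, 0, 0, 0], [0, 0, 0, 0], [0, 0, 0, 0]]}}

```text
time: 59.02
tool_pos: [0.5391, -0.2482, 0.168]
ee_rot: [3.092, -0.011, -1.291]
wrist_force: [0.2, 0.9, -4.5]
width: 0.0503
finger_force: 29.8
```

```bash
python3 - <<'E'
from h import *
o=st();print(o["finger_force"]);print(close_job())
E
```

```text
t 59.02 p [ 0.5391 -0.2482  0.168 ] rot [177.2  -0.6 -74. ] q [-0.5   0.22  1.32 -0.04  1.63  2.36] F [ 0.16  0.92 -4.54] M [ 0.058 -0.129 -0.017] w 0.0503 zaxis [-0.045 -0.024 -0.999]
29.782736152410507
the job is handed in; nothing more can be done
None
```

I handed the job in at 59 s: the middle case is the one that rattles, and the arm is holding it level with its label facing the scanner window about 85 mm away; the left and right cases were seen home in the tray.

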